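Clean the kiln shelf and stack the dry flower pots for firing

ROBOT

A 6-joint arm with a two-finger parallel gripper is mounted at the origin on the work surface. World frame = base frame: x ahead of the robot, y to its left, z up, the work surface at z = 0. Lengths are in m, angles in rad, forces in N, time in s.
With the tool pointing down it reaches from about 0.35 to 0.925 m from the base axis. Payload 6.4 kg.
Tool frame: the origin (TCP) lies at the very end of the fingers, on their centre line; the grasp point (between the pads) lies 19 mm behind it; z points along the fingers, y is the line along which they close (so a half turn about z gives the same grasp; the last joint's range is limited). The gripper opens to 85 mm and grips with 20 to 120 N. Pads are 22 mm wide; open, the fingers measure 114 mm over their backs; the gripper's body (76 mm by 85 mm) begins 54 mm behind the grasp point. The pads swing forward as they close: fully open they stand 13 mm farther back than shut.
Start: joints at [-1.395, 0.245, 1.558, -0, 1.339, -0.174], TCP at [0.223, -0.611, 0.231] pointing down, gripper open.
Joint ranges: [-3.13, 3.13], [-1.02, 2.26], [0.13, 2.54], [-0.95, 4.09], [0.21, 2.88], [-2.74, 2.74]. Speed limits (rad/s): [2.57, 2.57, 3.14, 3.14, 3.14, 3.14].

INTERFACE

Orientations are given as a rotation vector (axis times angle).
In Python, from plant import env gives the robot as it stands.
- The arm moves only by the tool play_rows, never from a script. Its argument "rows" is a list of rows, each an object with "grip": the finger opening in m, from 0 to 0.0854; "xyz": the shift along the tool's x, y, z in m, a list of three; "spin": the turn about the tool's z in degrees. In form: [{"grip": grip, "xyz": [x, y, z], "spin": spin}, ...]. A call has 1 to 12 rows; each row shifts and turns the commanded pose from where the row before left it, along the tool's axes as they then stand; what a row does not reach is not made up. A row lasts 1/10 s, in which the tool goes at most 50 mm and 8.59 degrees, less where a joint would pass 70% of its speed; a pose out of reach is approached as far as the arm can. A call with a gripper value outside its range is refused whole. The fingers move at their own pace and stop on an object; "grip_force" is the grip in N (left out, the last holds). Time passes only in rows, so rows that do not move let the fingers close. It gives the time, the measured TCP pose, the force, the opening and the grip force at its end, in the units of the state.
- env.sense(): the state, without advancing time (a new reading comes with each control period).
- env.get_image(name): name is "side" or "top"; returns a dict with "pixels" (420x560x3 uint8, red, green, blue), "camera_matrix" (3x3 intrinsics, pixels), "rvec" (rotation vector, rad) and "tvec" (3), from world to camera coordinates, as OpenCV has them. Camera axes: x right, y down, z forward; pixel columns grow to the right and rows downward; lengths in m; the calibration is good to about 2 mm. A picture is of the moment at which its call begins. There is no depth.
- env.job_done(): hands the job in; it is judged then, once.
Trained networks look in a picture, given as the dict that the camera call returned (one of the last four; its "shot" number tells which), for a name from the list of things; names that differ only in an ending like _2 or _b are one class to them, and where a whole thing is asked for, a point or a joint stands for the part that bears it (a point fixed in the world has none). Each returns a list of dicts, best first, with "p" (0 to 1); they miss things now and then, are a little off and sometimes report something else, mostly with a low value. They report only what shows in the picture. A call takes as long as a camera call. They do not tell look-alikes from the thing itself.
- env.boxes_of(picture, label): "location" ([x, y, z] in m, in world coordinates, good to about 4 mm: the middle of the surface that is visible of it).
The state is a dict: "time": time; "joints": joint angles; "dq": joint speeds; "joint_torque": joint torques, N m; "eef_pos": TCP position; "ee_rot": TCP orientation; "wrist_force": force on the tool from outside, world axes, zero at the start; "wrist_torque": the same for the moment, N m; "opening": finger opening in m; "finger_force": force on a finger pad.
Only numpy, scipy, OpenCV 4.12 (cv2) and the standard library are available. Lean on these libraries where they do the work, as an engineer would, in place of code of your own. Each camera call takes 0.05 s, during which the arm holds its last target. There are 200 camera calls.

TASK

Get this kiln shelf ready for firing. With the scraper block, wipe every dry clay trimming off the kiln shelf into the grey tray along its edge without fingering the trimmings, stand the scraper back on its board, and only then load the dry flower pots onto the clean shelf, nested upright in one stack of red pots and one stack of white pots with a clear gap between the stacks. Set each pot down and ease it straight and fully into the one below with no more than a light push - dry clay wedges and cracks if it is forced or dropped - and leave the bottle and bowl where they stand.

Things in the scene. Friction and masses are not known exactly. Their poses are not given: they have to be found in the camera images.
- red_pot_a: Terracotta-red flower pot, brittle dry clay, 0.15 to 0.24 kg, 80 mm tall. Origin: centre of its underside, z up. Cone body 44 mm across at the foot, 61 mm at 56 mm height; collar 68 mm across from there to the rim; bore 55 mm across at the rim, same taper. Nests, wall on wall, with its origin about 40 mm above the lower pot's; 5 to 10 N seats it, over 20 N jams it. Starts upright on ware_board; may be absent.
- red_pot_b: Terracotta-red flower pot, brittle dry clay, 0.15 to 0.24 kg, 80 mm tall. Origin: centre of its underside, z up. Cone body 44 mm across at the foot, 61 mm at 56 mm height; collar 68 mm across from there to the rim; bore 55 mm across at the rim, same taper. Nests, wall on wall, with its origin about 40 mm above the lower pot's; 5 to 10 N seats it, over 20 N jams it. Starts upright on ware_board; may be absent.
- red_pot_c: Terracotta-red flower pot, brittle dry clay, 0.15 to 0.24 kg, 80 mm tall. Origin: centre of its underside, z up. Cone body 44 mm across at the foot, 61 mm at 56 mm height; collar 68 mm across from there to the rim; bore 55 mm across at the rim, same taper. Nests, wall on wall, with its origin about 40 mm above the lower pot's; 5 to 10 N seats it, over 20 N jams it. Starts upright on ware_board; may be absent.
- white_pot_a: White flower pot, brittle dry clay, 0.15 to 0.24 kg, 80 mm tall. Origin: centre of its underside, z up. Cone body 44 mm across at the foot, 61 mm at 56 mm height; collar 68 mm across from there to the rim; bore 55 mm across at the rim, same taper. Nests, wall on wall, with its origin about 40 mm above the lower pot's; 5 to 10 N seats it, over 20 N jams it. Starts upright on ware_board; may be absent.
- white_pot_b: White flower pot, brittle dry clay, 0.15 to 0.24 kg, 80 mm tall. Origin: centre of its underside, z up. Cone body 44 mm across at the foot, 61 mm at 56 mm height; collar 68 mm across from there to the rim; bore 55 mm across at the rim, same taper. Nests, wall on wall, with its origin about 40 mm above the lower pot's; 5 to 10 N seats it, over 20 N jams it. Starts upright on ware_board; may be absent.
- kiln_shelf: Cream kiln shelf, a fixed flat slab 240 (x) by 300 (y) by 15 mm on four 50 mm props. Origin: on the bench under its centre; the top lies 65 mm above it (z = 0.065). Its +y edge is the one with the tray. Trimmings lie on it; the pots are to be loaded well inside its edges, anywhere on it.
- trimmings_tray: Grey open tray fixed on the bench, 280 (x) by 120 (y) by 42 mm, walls 4 mm, lying along the +y edge of kiln_shelf with its inner long wall tucked 12 mm under that edge. Origin: centre of its underside. What is pushed over the shelf's +y edge drops into it.
- chip0: Dry clay trimming, a flat grey flake about 40 (x) by 24 (y) by 9 mm (a lump on it reaches 13 mm), 12 g, loose on the kiln shelf. Origin: centre of its underside. May be absent.
- chip1: Dry clay trimming, a flat grey flake about 40 (x) by 24 (y) by 9 mm (a lump on it reaches 13 mm), 12 g, loose on the kiln shelf. Origin: centre of its underside. May be absent.
- chip2: Dry clay trimming, a flat grey flake about 40 (x) by 24 (y) by 9 mm (a lump on it reaches 13 mm), 12 g, loose on the kiln shelf. Origin: centre of its underside. May be absent.
- chip3: Dry clay trimming, a flat grey flake about 40 (x) by 24 (y) by 9 mm (a lump on it reaches 13 mm), 12 g, loose on the kiln shelf. Origin: centre of its underside. May be absent.
- chip4: Dry clay trimming, a flat grey flake about 40 (x) by 24 (y) by 9 mm (a lump on it reaches 13 mm), 12 g, loose on the kiln shelf. Origin: centre of its underside. May be absent.
- scraper: Loose wooden scraper block, about 0.2 kg: a foot 120 (x) by 46 (y) by 24 mm, steel-shod below, with an upright dark grip ridge on it 80 (x) by 22 (y) mm from 24 to 64 mm height. Origin: centre of its underside. Pinch the ridge across y; the foot's long sides do the wiping. Starts upright on tool_board.
- tool_board: Fixed brown board on the bench, 220 (x) by 150 (y) by 8 mm, the scraper's place. Origin: centre of its underside.
- ware_board: Fixed plywood board on the bench, 360 (x) by 270 (y) by 12 mm, on which the pots wait. Origin: centre of its underside.
- water_bottle: Loose black bottle, 60 mm across, 190 mm tall, a bystander. Origin: centre of its underside.
- slip_bowl: Loose small blue bowl, 90 mm across, 42 mm tall, a bystander. Origin: centre of its underside.
- tool_mug: Fixed white mug of tools, 76 mm across, 170 mm tall with its tools, a bystander. Origin: centre of its underside.
There are look-alikes about, which are no part of the job. Leave any blue, purple or turquoise look-alike of the white_pot_b alone.

How it is judged:
By the outcome, as a careful person would: the job done as asked, in the order asked, and still so for the second after the job is handed in, with the robot touching nothing.
Of red_pot_a, red_pot_b, red_pot_c, white_pot_a, white_pot_b only 4 to 5 are there at a start; the rules pass over those that are not, and their reading is None.
Of chip0, chip1, chip2, chip3, chip4 only 3 to 5 are there at a start; the rules pass over those that are not, and their reading is None.
At some moment in a run one of chip0, chip1, chip2, chip3, chip4, scraper may be knocked a few centimetres aside while the robot is not near it.
It also fails if it takes over 208 s, if anything falls off the work surface, if the arm or the gripper's body presses on something with over 40 N, if the wrist force passes 120 N, or if a joint passes its speed limit or range.

## Working session

There is one attempt and no reset: what is moved stays moved. The work goes in short steps, Python scripts to look and compute and a tool call to move; the robot and the scene stay as the last step left them, time stands still between calls to the robot, and variables do not carry over. Pictures are saved under pics/ and viewed, at most 14 in all, crops included, and the job is handed in when it is done.

Besides the shell and the picture viewer there is one more tool, called after "Request:" as name(argument=value, ...) on one line, values as JSON. play_rows: Moves the arm, as the interface text tells. Its arguments: {"type":"object","properties":{"rows":{"type":"array","items":{"type":"object","properties":{"grip":{"type":"number"},"xyz":{"type":"array","items":{"type":"number"}},"spin":{"type":"number"}}}},"grip_force":{"type":"number"}},"required":["rows"]}

```bash
ls; mkdir -p pics; cat > h.py <<'E'
import numpy as np,cv2
from plant import env
def shot(cam,fn=None):
    p=env.get_image(cam)
    if fn: cv2.imwrite('pics/'+fn,cv2.cvtColor(p['pixels'],cv2.COLOR_RGB2BGR))
    return p
def ray(p,u,v,z):
    R=cv2.Rodrigues(np.array(p['rvec'],float))[0];t=np.array(p['tvec'],float).ravel()
    d=R.T@np.linalg.inv(np.array(p['camera_matrix']))@np.array([u,v,1.]);c=-R.T@t
    return c+d*(z-c[2])/d[2]
def proj(p,X):
    q,_=cv2.projectPoints(np.array(X,float).reshape(-1,3),np.array(p['rvec'],float),np.array(p['tvec'],float),np.array(p['camera_matrix'],float),None)
    return q.reshape(-1,2)
def colour(p,loc,r=4):
    u,v=proj(p,loc)[0].astype(int);return p['pixels'][max(0,v-r):v+r,max(0,u-r):u+r].reshape(-1,3).mean(0).astype(int)
E
python3 - <<'E'
from h import *
print({k:np.round(v,3) for k,v in env.sense().items()})
for c in('top','side'):
    p=shot(c,c+'0.png')
    R=cv2.Rodrigues(np.array(p['rvec'],float))[0];print(c,'cam',(-R.T@np.array(p['tvec']).ravel()).round(3))
    for n in('red_pot_a','white_pot_a','chip0','scraper','kiln_shelf','trimmings_tray','tool_board','ware_board','water_bottle','slip_bowl','tool_mug'):
        for b in env.boxes_of(p,n):
            if b['p']>.2: print(n,round(b['p'],2),np.round(b['location'],3),proj(p,b['location'])[0].astype(int),colour(p,b['location']))
E
```

```text
pics
{'time': np.float64(0.0), 'joints': array([-1.395,  0.246,  1.559, -0.   ,  1.339, -0.174]), 'dq': array([ 0.001,  0.001, -0.001,  0.001, -0.   , -0.001]), 'joint_torque': array([-1.0000e-03, -4.2952e+01, -3.2613e+01, -0.0000e+00,  5.0000e-03,
       -0.0000e+00]), 'eef_pos': array([ 0.223, -0.61 ,  0.23 ]), 'ee_rot': array([-3.092, -0.546,  0.   ]), 'wrist_force': array([ 0.447,  0.799, -0.82 ]), 'wrist_torque': array([0.049, 0.003, 0.064]), 'finger_force': np.float64(0.0), 'opening': np.float64(0.085)}
top cam [ 0.365 -0.03   1.123]
red_pot_a 0.66 [ 0.427 -0.374  0.074] [412 279] [92 48 31]
red_pot_a 0.65 [ 0.381 -0.269  0.079] [372 296] [96 50 32]
red_pot_a 0.59 [ 0.598 -0.26   0.07 ] [366 212] [85 45 29]
white_pot_a 0.98 [ 0.496 -0.533  0.062] [471 253] [10 24 61]
white_pot_a 0.98 [ 0.601 -0.554  0.062] [476 214] [21 78 76]
white_pot_a 0.95 [ 0.543 -0.381  0.076] [413 234] [95 92 86]
white_pot_a 0.82 [ 0.737 -0.34   0.064] [394 163] [68 29 94]
white_pot_a 0.73 [ 0.491 -0.267  0.072] [369 253] [139 134 126]
chip0 0.67 [ 0.509 -0.019  0.075] [273 244] [134 124 110]
chip0 0.54 
[... 1436 characters left out ...]
6  0.103] [227 188] [32 32 34]
scraper 0.64 [0.514 0.445 0.036] [241 362] [114  90  66]
kiln_shelf 0.59 [0.499 0.061 0.067] [295 244] [240 231 197]
trimmings_tray 0.72 [ 0.501  0.238 -0.001] [274 304] [160 162 161]
trimmings_tray 0.41 [0.532 0.466 0.007] [233 372] [173 123  85]
tool_board 0.71 [0.531 0.467 0.006] [233 372] [173 123  85]
tool_board 0.6 [0.756 0.254 0.077] [189 268] [141 132 122]
ware_board 0.7 [ 0.46  -0.268  0.012] [338 183] [160 144 120]
water_bottle 0.59 [ 0.766 -0.046  0.104] [228 188] [33 33 34]
slip_bowl 0.92 [0.743 0.09  0.022] [219 238] [105 147 182]
slip_bowl 0.25 [ 0.48  -0.246  0.076] [331 173] [155 149 141]
tool_mug 0.58 [0.752 0.251 0.074] [191 269] [147 138 128]
```

```bash
python3 - <<'E'
import cv2
for c in('top','side'):
    i=cv2.imread(f'pics/{c}0.png'); cv2.imwrite(f'pics/{c}0b.png',cv2.resize(i,(800,600),interpolation=cv2.INTER_CUBIC))
E
```

```text
(no output)
```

View pics/top0b.png

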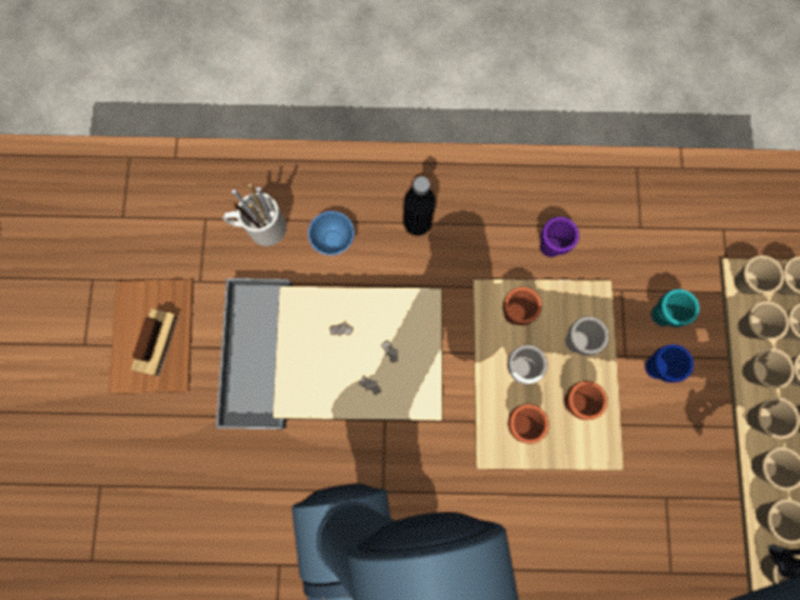

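View pics/side0b.png

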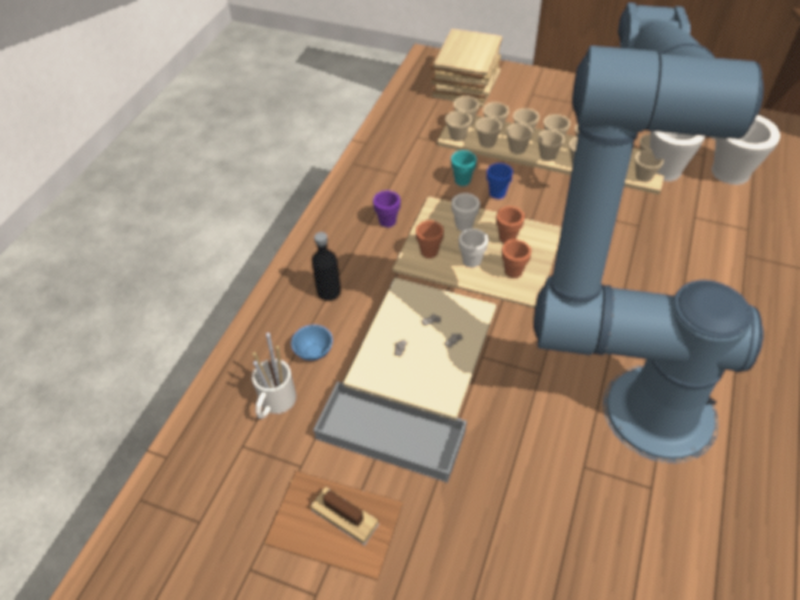

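The top view shows three chips on the shelf, at about (342,328), (390,351) and (370,384) in the 800-px image. The scraper is at (153,342), slightly turned. There are three red and two white pots on the plywood board. The purple, teal and blue cups are decoys. The side view agrees.

```bash
cat >> h.py <<'E'
def rect(p,z,x0,x1,y0,y1,s=2):
    # rows: x decreasing downward, cols: y decreasing rightward; s px per mm
    X,Y=np.meshgrid(np.arange(x1,x0,-.001/s),np.arange(y1,y0,-.001/s),indexing='ij')
    q=proj(p,np.stack([X,Y,0*X+z],-1)).reshape(X.shape+(2,)).astype(np.float32)
    return cv2.cvtColor(cv2.remap(p['pixels'],q[...,0],q[...,1],cv2.INTER_CUBIC),cv2.COLOR_RGB2BGR)
def circ(p,guess,z,r=34,rt=3,w=.06):
    im=rect(p,z,guess[0]-w,guess[0]+w,guess[1]-w,guess[1]+w)
    c=cv2.HoughCircles(cv2.GaussianBlur(cv2.cvtColor(im,cv2.COLOR_BGR2GRAY),(5,5),0),cv2.HOUGH_GRADIENT,1.,200,param1=60,param2=8,minRadius=2*(r-rt),maxRadius=2*(r+rt))
    if c is None: return None
    a,b,R=c[0][0];return np.round([guess[0]+w-b*.0005,guess[1]+w-a*.0005,R/2000],4)
E
python3 - <<'E'
from h import *
t,s=shot('top'),shot('side')
for n,g in dict(r1=(.427,-.366),r2=(.381,-.262),r3=(.598,-.255),w1=(.543,-.372),w2=(.491,-.262)).items():
    print(n,circ(t,g,.092),circ(s,g,.092))
A=[np.kron(rect(p,.032,.44,.6,.35,.51,2),np.ones((1,1,1),np.uint8)) for p in (t,s)]
B=np.hstack([cv2.resize(a,(400,400)) for a in A]).astype(np.uint8)
for k in range(0,160,20):
    c=int(k*2.5)
    for o in(0,400): B[c,o:o+400:4]=(0,0,255);B[0:400:4,o+c]=(0,0,255)
cv2.imwrite('pics/scr.png',B)
E
```

```text
r1 [ 0.4242 -0.3637  0.0333] [ 0.4247 -0.3512  0.0354]
r2 [ 0.3822 -0.2578  0.035 ] [ 0.3878 -0.2538  0.035 ]
r3 [ 0.5862 -0.2498  0.0338] None
w1 [ 0.5398 -0.3712  0.0338] None
w2 [ 0.4858 -0.2628  0.0345] [ 0.4978 -0.2618  0.0354]
```

View pics/scr.png

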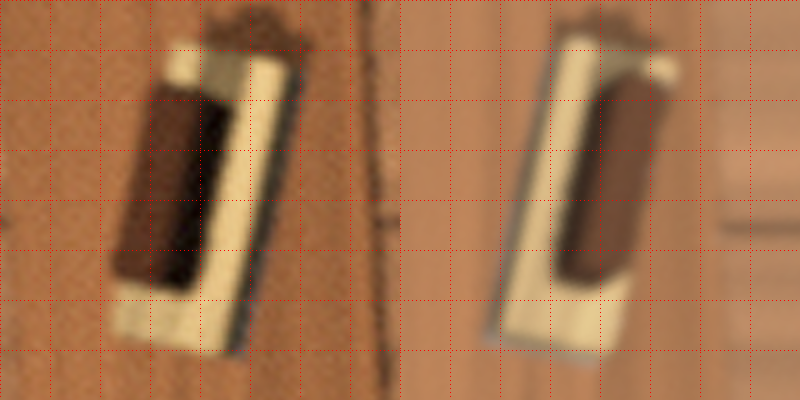

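The crop shows the scraper foot centred at (0.521, 0.432) with yaw about -13°, and both cameras agree on this. I'll plan the rows from here.

```bash
cat >> h.py <<'E'
def pose():
    s=env.sense();R=cv2.Rodrigues(np.array(s['ee_rot'],float))[0]
    return np.array(s['eef_pos']),np.degrees(np.arctan2(R[1,0],R[0,0])),s
def plan(*wps,step=.045,turn=8.,start=None):
    """wps: (x,y,z,yaw[,step]); prints rows as [dx,dy,dz mm | spin]"""
    P,yaw,s=pose()
    if start: P,yaw=np.array(start[:3]),start[3]
    print('at',P.round(4),round(yaw,1))
    n=0
    for w in wps:
        st=w[4] if len(w)>4 else step
        T=np.array(w[:3]);d=(w[3]-yaw+180)%360-180
        N=int(max(np.ceil(np.linalg.norm(T-P)/st-.01),np.ceil(abs(d)/turn-.01),1))
        for k in range(N,0,-1):
            m=(T-P)/k;a=np.radians(yaw)
            R=np.array([[np.cos(a),np.sin(a),0],[np.sin(a),-np.cos(a),0],[0,0,-1]])
            t=np.round(R.T@m,3);sp=round(-((w[3]-yaw+180)%360-180)/k,1)
            P=P+R@t;yaw-=sp;n+=1
            print(n,t.tolist(),sp,end=' ; ')
        print()
E
python3 - <<'E'
from h import *
plan((.42,-.25,.33,90),(.521,.432,.20,167))
E
```

```text
at [ 0.2228 -0.6106  0.2313] 20.0
1 [0.031, -0.027, -0.01] -7.0 ; 2 [0.034, -0.023, -0.01] -7.0 ; 3 [0.037, -0.019, -0.01] -7.0 ; 4 [0.038, -0.014, -0.01] -7.0 ; 5 [0.04, -0.01, -0.01] -7.0 ; 6 [0.041, -0.004, -0.01] -7.0 ; 7 [0.041, 0.0, -0.01] -7.0 ; 8 [0.041, 0.006, -0.01] -7.0 ; 9 [0.04, 0.01, -0.009] -7.0 ; 10 [0.038, 0.015, -0.01] -7.0 ; 
11 [0.043, 0.006, 0.008] -4.8 ; 12 [0.042, 0.01, 0.008] -4.8 ; 13 [0.041, 0.013, 0.008] -4.8 ; 14 [0.04, 0.017, 0.008] -4.8 ; 15 [0.038, 0.02, 0.008] -4.8 ; 16 [0.036, 0.023, 0.008] -4.8 ; 17 [0.034, 0.026, 0.008] -4.8 ; 18 [0.032, 0.029, 0.008] -4.8 ; 19 [0.029, 0.031, 0.008] -4.8 ; 20 [0.027, 0.034, 0.008] -4.8 ; 21 [0.024, 0.036, 0.008] -4.8 ; 22 [0.021, 0.038, 0.008] -4.8 ; 23 [0.017, 0.039, 0.009] -4.8 ; 24 [0.014, 0.041, 0.008] -4.9 ; 25 [0.01, 0.042, 0.009] -4.8 ; 26 [0.007, 0.042, 0.008] -4.9 ;
```

Request:
play_rows(rows=[{"grip": 0.085, "xyz": [0.031, -0.027, -0.01], "spin": -7}, {"grip": 0.085, "xyz": [0.034, -0.023, -0.01], "spin": -7}, {"grip": 0.085, "xyz": [0.037, -0.019, -0.01], "spin": -7}, {"grip": 0.085, "xyz": [0.038, -0.014, -0.01], "spin": -7}, {"grip": 0.085, "xyz": [0.04, -0.01, -0.01], "spin": -7}, {"grip": 0.085, "xyz": [0.041, -0.004, -0.01], "spin": -7}, {"grip": 0.085, "xyz": [0.041, 0, -0.01], "spin": -7}, {"grip": 0.085, "xyz": [0.041, 0.006, -0.01], "spin": -7}, {"grip": 0.085, "xyz": [0.04, 0.01, -0.009], "spin": -7}, {"grip": 0.085, "xyz": [0.038, 0.015, -0.01], "spin": -7}, {"grip": 0.085, "xyz": [0.043, 0.006, 0.008], "spin": -4.8}, {"grip": 0.085, "xyz": [0.042, 0.01, 0.008], "spin": -4.8}], grip_force=60)

```text
time: 2.5
eef_pos: [0.4327, -0.1626, 0.315]
ee_rot: [2.022, 2.402, 0.0]
wrist_force: [0.3, -0.0, 0.5]
opening: 0.0852
finger_force: 0.0
```

Request:
play_rows(rows=[{"grip": 0.085, "xyz": [0.041, 0.013, 0.008], "spin": -4.8}, {"grip": 0.085, "xyz": [0.04, 0.017, 0.008], "spin": -4.8}, {"grip": 0.085, "xyz": [0.038, 0.02, 0.008], "spin": -4.8}, {"grip": 0.085, "xyz": [0.036, 0.023, 0.008], "spin": -4.8}, {"grip": 0.085, "xyz": [0.034, 0.026, 0.008], "spin": -4.8}, {"grip": 0.085, "xyz": [0.032, 0.029, 0.008], "spin": -4.8}, {"grip": 0.085, "xyz": [0.029, 0.031, 0.008], "spin": -4.8}, {"grip": 0.085, "xyz": [0.027, 0.034, 0.008], "spin": -4.8}, {"grip": 0.085, "xyz": [0.024, 0.036, 0.008], "spin": -4.8}, {"grip": 0.085, "xyz": [0.021, 0.038, 0.008], "spin": -4.8}, {"grip": 0.085, "xyz": [0.017, 0.039, 0.009], "spin": -4.8}, {"grip": 0.085, "xyz": [0, 0, 0], "spin": 0}])

```text
time: 3.7
eef_pos: [0.5006, 0.3076, 0.2234]
ee_rot: [-0.739, -3.051, 0.001]
wrist_force: [0.1, -0.5, -0.6]
opening: 0.0849
finger_force: 0.0
```

```bash
python3 - <<'E'
from h import *
t,s=shot('top'),shot('side')
for p in(t,s):
    for b in env.boxes_of(p,'scraper')[:2]: print(b['p'],np.round(b['location'],3))
plan((.521,.432,.16,167),(.521,.432,.042,167,.03),(.521,.432,.042,167))
E
```

```text
0.62 [0.515 0.443 0.035]
0.51 [0.533 0.467 0.006]
at [0.5017 0.3034 0.2257] 152.4
1 [0.011, 0.031, 0.016] -3.7 ; 2 [0.009, 0.031, 0.017] -3.6 ; 3 [0.006, 0.032, 0.016] -3.7 ; 4 [0.005, 0.032, 0.017] -3.6 ; 
5 [-0.0, 0.0, 0.029] -0.0 ; 6 [-0.0, 0.0, 0.03] -0.0 ; 7 [-0.0, 0.0, 0.029] -0.0 ; 8 [-0.0, 0.0, 0.03] -0.0 ; 
9 [-0.0, 0.0, -0.0] -0.0 ;
```

Request:
play_rows(rows=[{"grip": 0.085, "xyz": [0.011, 0.031, 0.016], "spin": -3.7}, {"grip": 0.085, "xyz": [0.009, 0.031, 0.017], "spin": -3.6}, {"grip": 0.085, "xyz": [0.006, 0.032, 0.016], "spin": -3.7}, {"grip": 0.085, "xyz": [0.005, 0.032, 0.017], "spin": -3.6}, {"grip": 0.085, "xyz": [0, 0, 0.029], "spin": 0}, {"grip": 0.085, "xyz": [0, 0, 0.03], "spin": 0}, {"grip": 0.085, "xyz": [0, 0, 0.029], "spin": 0}, {"grip": 0.085, "xyz": [0, 0, 0.015], "spin": 0}, {"grip": 0.085, "xyz": [0, 0, 0], "spin": 0}, {"grip": 0.085, "xyz": [0, 0, 0], "spin": 0}])

```text
time: 4.9
eef_pos: [0.5214, 0.4326, 0.0578]
ee_rot: [0.356, 3.12, 0.002]
wrist_force: [0.7, 0.4, -0.1]
opening: 0.0852
finger_force: 0.0
```

```bash
python3 - <<'E'
from h import *
plan((.521,.432,.042,167))
E
```

```text
at [0.5214 0.4326 0.0578] 167.0
1 [0.0, -0.001, 0.016] -0.0 ;
```

Request:
play_rows(rows=[{"grip": 0.085, "xyz": [0, -0.001, 0.008], "spin": 0}, {"grip": 0.085, "xyz": [0, 0, 0.007], "spin": 0}, {"grip": 0.03, "xyz": [0, 0, 0], "spin": 0}, {"grip": 0.015, "xyz": [0, 0, 0], "spin": 0}, {"grip": 0.015, "xyz": [0, 0, 0], "spin": 0}, {"grip": 0.015, "xyz": [0, 0, 0], "spin": 0}, {"grip": 0.015, "xyz": [0, 0, 0], "spin": 0}, {"grip": 0.015, "xyz": [0, 0, 0], "spin": 0}, {"grip": 0.015, "xyz": [0, 0, 0], "spin": 0}, {"grip": 0.015, "xyz": [0, 0, 0], "spin": 0}], grip_force=60)

```text
time: 5.9
eef_pos: [0.5203, 0.4321, 0.0417]
ee_rot: [0.354, 3.121, 0.001]
wrist_force: [-0.5, 2.2, 1.2]
opening: 0.0213
finger_force: 61.1
```

```bash
python3 - <<'E'
from h import *
x=.475
plan((.521,.432,.20,167),(x,-.08,.20,180),(x,-.08,.135,180,.03),(x,-.08,.105,180,.01))
E
```

```text
at [0.5203 0.4321 0.0417] 167.0
1 [-0.0, 0.0, -0.04] 0.0 ; 2 [-0.0, 0.0, -0.039] 0.0 ; 3 [-0.0, 0.0, -0.04] 0.0 ; 4 [-0.001, 0.0, -0.039] 0.0 ; 
5 [-0.006, -0.042, -0.0] -1.1 ; 6 [-0.005, -0.043, -0.0] -1.1 ; 7 [-0.004, -0.043, -0.0] -1.1 ; 8 [-0.003, -0.043, -0.0] -1.1 ; 9 [-0.003, -0.043, -0.0] -1.1 ; 10 [-0.002, -0.043, -0.0] -1.1 ; 11 [-0.001, -0.043, -0.0] -1.1 ; 12 [0.0, -0.043, -0.0] -1.1 ; 13 [0.001, -0.042, -0.0] -1.0 ; 14 [0.002, -0.043, -0.0] -1.1 ; 15 [0.002, -0.042, -0.0] -1.0 ; 16 [0.003, -0.043, -0.0] -1.1 ; 
17 [-0.0, 0.0, 0.022] 0.0 ; 18 [-0.0, 0.0, 0.021] 0.0 ; 19 [-0.0, 0.0, 0.022] 0.0 ; 
20 [-0.0, 0.0, 0.01] 0.0 ; 21 [-0.0, 0.0, 0.01] 0.0 ; 22 [-0.0, 0.0, 0.01] 0.0 ;
```

Request:
play_rows(rows=[{"grip": 0.015, "xyz": [0, 0, -0.03], "spin": 0}, {"grip": 0.015, "xyz": [0, 0, -0.04], "spin": 0}, {"grip": 0.015, "xyz": [0, 0, -0.04], "spin": 0}, {"grip": 0.015, "xyz": [0, 0, -0.04], "spin": 0}, {"grip": 0.015, "xyz": [-0.006, -0.042, 0], "spin": -1.1}, {"grip": 0.015, "xyz": [-0.005, -0.043, 0], "spin": -1.1}, {"grip": 0.015, "xyz": [-0.004, -0.043, 0], "spin": -1.1}, {"grip": 0.015, "xyz": [-0.003, -0.043, 0], "spin": -1.1}, {"grip": 0.015, "xyz": [-0.003, -0.043, 0], "spin": -1.1}, {"grip": 0.015, "xyz": [-0.002, -0.043, 0], "spin": -1.1}, {"grip": 0.015, "xyz": [-0.001, -0.043, 0], "spin": -1.1}, {"grip": 0.015, "xyz": [0, -0.043, 0], "spin": -1.1}])

```text
time: 7.1
eef_pos: [0.4883, 0.0873, 0.1905]
ee_rot: [-0.112, -3.138, 0.001]
wrist_force: [1.0, -0.1, -2.0]
opening: 0.0212
finger_force: 60.8
```

Request:
play_rows(rows=[{"grip": 0.015, "xyz": [0.001, -0.042, 0], "spin": -1}, {"grip": 0.015, "xyz": [0.002, -0.043, 0], "spin": -1.1}, {"grip": 0.015, "xyz": [0.002, -0.042, 0], "spin": -1}, {"grip": 0.015, "xyz": [0.003, -0.043, 0], "spin": -1.1}, {"grip": 0.015, "xyz": [0, 0, 0.02], "spin": 0}, {"grip": 0.015, "xyz": [0, 0, 0], "spin": 0}, {"grip": 0.015, "xyz": [0, 0, 0], "spin": 0}])

```text
time: 7.8
eef_pos: [0.4729, -0.0799, 0.1705]
ee_rot: [0.001, -3.139, -0.002]
wrist_force: [-0.6, 0.3, -1.6]
opening: 0.0213
finger_force: 60.7
```

```bash
python3 - <<'E'
from h import *
t,s=shot('top','t2.png'),shot('side','s2.png')
for p in(t,s):
    for b in env.boxes_of(p,'chip0'):
        if b['p']>.2: print(round(b['p'],2),np.round(b['location'],3),colour(p,b['location']))
plan((.475,-.08,.115,180,.03),(.475,-.08,.1,180,.005))
E
```

```text
0.54 [0.542 0.072 0.073] [154 143 128]
0.72 [0.745 0.091 0.024] [107 148 184]
0.64 [ 0.509 -0.01   0.08 ] [147 135 116]
0.49 [ 0.766 -0.043  0.104] [34 34 35]
0.43 [0.446 0.021 0.079] [138 127 111]
at [ 0.4741 -0.0798  0.172 ] -179.9
1 [-0.0, -0.0, 0.028] 0.1 ; 2 [-0.001, -0.0, 0.029] 0.0 ; 
3 [0.0, -0.0, 0.005] 0.0 ; 4 [0.0, -0.0, 0.005] 0.0 ; 5 [0.0, -0.0, 0.005] 0.0 ;
```

Request:
play_rows(rows=[{"grip": 0.015, "xyz": [0, 0, 0.028], "spin": 0}, {"grip": 0.015, "xyz": [0, 0, 0.028], "spin": 0}, {"grip": 0.015, "xyz": [0, 0, 0.008], "spin": 0}, {"grip": 0.015, "xyz": [0, 0, 0.005], "spin": 0}, {"grip": 0.015, "xyz": [0, 0, 0.003], "spin": 0}, {"grip": 0.015, "xyz": [0, 0, 0.001], "spin": 0}, {"grip": 0.015, "xyz": [0, 0, 0], "spin": 0}])

```text
time: 8.7
eef_pos: [0.4744, -0.0807, 0.0992]
ee_rot: [-0.001, 3.14, -0.001]
wrist_force: [-0.1, -0.1, -2.0]
opening: 0.0209
finger_force: 60.6
```

Request:
play_rows(rows=[{"grip": 0.015, "xyz": [0, 0, 0.001], "spin": 0}, {"grip": 0.015, "xyz": [0, 0.006, 0], "spin": 0}, {"grip": 0.015, "xyz": [0, 0.012, 0], "spin": 0}, {"grip": 0.015, "xyz": [0, 0.012, 0], "spin": 0}, {"grip": 0.015, "xyz": [0, 0.012, 0], "spin": 0}, {"grip": 0.015, "xyz": [0, 0.012, 0], "spin": 0}, {"grip": 0.015, "xyz": [0, 0.012, 0], "spin": 0}, {"grip": 0.015, "xyz": [0, 0.012, 0], "spin": 0}, {"grip": 0.015, "xyz": [0, 0.012, 0], "spin": 0}, {"grip": 0.015, "xyz": [0, 0.012, 0], "spin": 0}, {"grip": 0.015, "xyz": [0, 0.012, 0], "spin": 0}, {"grip": 0.015, "xyz": [0, 0.012, 0], "spin": 0}])

```text
time: 9.9
eef_pos: [0.4745, 0.046, 0.0985]
ee_rot: [-0.003, 3.139, -0.004]
wrist_force: [-0.0, -5.8, 6.4]
opening: 0.0214
finger_force: 62.0
```

```bash
python3 - <<'E'
from h import *
P,y,s=pose();print(P,y,np.round(s['wrist_force'],1))
t=shot('top');i=rect(t,.065,.34,.66,-.12,.38,1);cv2.imwrite('pics/m1.png',i)
E
```

```text
[0.47449077 0.04601693 0.09852286] -179.8785130776492 [-0.  -5.8  6.4]
```

View pics/m1.png

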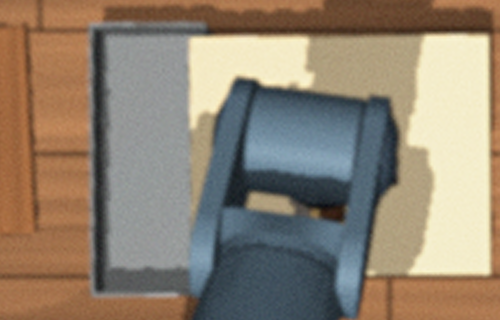

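The arm hides the chips in this view, but the 6 N wiping contact is fine, so I'll keep sweeping.

Request:
play_rows(rows=[{"grip": 0.015, "xyz": [0, 0.014, 0], "spin": 0}, {"grip": 0.015, "xyz": [0, 0.014, 0], "spin": 0}, {"grip": 0.015, "xyz": [0, 0.014, 0], "spin": 0}, {"grip": 0.015, "xyz": [0, 0.014, 0], "spin": 0}, {"grip": 0.015, "xyz": [0, 0.014, 0], "spin": 0}, {"grip": 0.015, "xyz": [0, 0.014, 0], "spin": 0}, {"grip": 0.015, "xyz": [0, 0.014, 0], "spin": 0}, {"grip": 0.015, "xyz": [0, 0.014, 0], "spin": 0}, {"grip": 0.015, "xyz": [0, 0.014, 0], "spin": 0}, {"grip": 0.015, "xyz": [0, 0.014, 0], "spin": 0}, {"grip": 0.015, "xyz": [0, 0.014, 0], "spin": 0}, {"grip": 0.015, "xyz": [0, 0, 0], "spin": 0}])

```text
time: 11.15
eef_pos: [0.4738, 0.2018, 0.0986]
ee_rot: [-0.004, 3.14, 0.002]
wrist_force: [-0.9, 1.2, 6.8]
opening: 0.0211
finger_force: 62.1
```

Request:
play_rows(rows=[{"grip": 0.015, "xyz": [0, 0.008, 0], "spin": 0}, {"grip": 0.015, "xyz": [0, 0, -0.02], "spin": 0}, {"grip": 0.015, "xyz": [0, 0, -0.04], "spin": 0}, {"grip": 0.015, "xyz": [0, 0.04, -0.03], "spin": 0}, {"grip": 0.015, "xyz": [0, 0.045, 0], "spin": 0}, {"grip": 0.015, "xyz": [0, 0.045, 0], "spin": 0}, {"grip": 0.015, "xyz": [0, 0.04, 0], "spin": 0}, {"grip": 0.015, "xyz": [0, 0, 0], "spin": 0}])

```text
time: 11.95
eef_pos: [0.4707, 0.3823, 0.1861]
ee_rot: [0.009, -3.139, -0.003]
wrist_force: [-0.8, -0.6, -1.8]
opening: 0.0212
finger_force: 60.9
```

```bash
cat >> h.py <<'E'
def shelf(fn):
    t,s=shot('top'),shot('side')
    a=rect(t,.065,.34,.66,-.13,.33,1)
    b=rect(s,.065,.34,.66,-.13,.33,1)
    cv2.imwrite('pics/'+fn,cv2.resize(np.hstack([a,b]),None,fx=.86,fy=.86) )
    for p in(t,s):
        for b in env.boxes_of(p,'chip0'):
            if b['p']>.2: print(round(b['p'],2),np.round(b['location'],3),colour(p,b['location']))
E
python3 - <<'E'
from h import *
shelf('sh1.png');P,y,s=pose();print(P,y)
E
```

```text
0.58 [0.553 0.096 0.078] [104  95  83]
0.39 [0.511 0.213 0.017] [114 111 107]
0.39 [0.46  0.217 0.025] [121 117 112]
[0.47225519 0.37731215 0.18631011] -179.95731112923835
```

View pics/sh1.png

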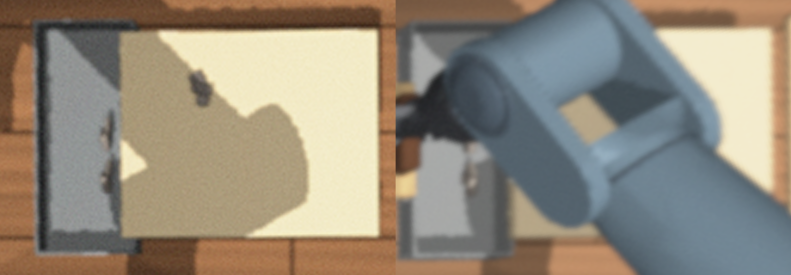

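The left half shows two chips in the tray at (107,130) and (107,180). One is left on the shelf at (200,88), which is world (0.553, 0.096).

```bash
python3 - <<'E'
from h import *
plan((.553,.0,.186,180),(.553,.0,.1,180,.02),(.553,.2,.098,180,.014))
E
```

```text
at [0.4723 0.3773 0.1863] -180.0
1 [-0.009, -0.042, 0.0] 0.0 ; 2 [-0.009, -0.042, 0.0] 0.0 ; 3 [-0.009, -0.042, 0.0] 0.0 ; 4 [-0.009, -0.042, 0.0] 0.0 ; 5 [-0.009, -0.042, 0.0] 0.0 ; 6 [-0.009, -0.042, 0.0] 0.0 ; 7 [-0.009, -0.042, 0.0] 0.0 ; 8 [-0.009, -0.042, 0.0] 0.0 ; 9 [-0.008, -0.041, 0.0] 0.0 ; 
10 [-0.0, -0.0, 0.017] 0.0 ; 11 [-0.0, -0.0, 0.017] 0.0 ; 12 [-0.0, -0.0, 0.017] 0.0 ; 13 [-0.0, -0.0, 0.018] 0.0 ; 14 [-0.0, -0.0, 0.017] 0.0 ; 
15 [-0.0, 0.013, 0.0] 0.0 ; 16 [-0.0, 0.013, 0.0] 0.0 ; 17 [-0.0, 0.013, 0.0] 0.0 ; 18 [-0.0, 0.013, 0.0] 0.0 ; 19 [-0.0, 0.013, 0.0] 0.0 ; 20 [-0.0, 0.013, 0.0] 0.0 ; 21 [-0.0, 0.014, 0.0] 0.0 ; 22 [-0.0, 0.013, 0.0] 0.0 ; 23 [-0.0, 0.014, 0.0] 0.0 ; 24 [-0.0, 0.013, 0.0] 0.0 ; 25 [-0.0, 0.014, 0.0] 0.0 ; 26 [-0.0, 0.013, 0.001] 0.0 ; 27 [-0.0, 0.014, 0.0] 0.0 ; 28 [-0.0, 0.013, 0.001] 0.0 ; 29 [-0.001, 0.014, 0.0] 0.0 ;
```

Request:
play_rows(rows=[{"grip": 0.015, "xyz": [-0.009, -0.042, 0], "spin": 0}, {"grip": 0.015, "xyz": [-0.009, -0.042, 0], "spin": 0}, {"grip": 0.015, "xyz": [-0.009, -0.042, 0], "spin": 0}, {"grip": 0.015, "xyz": [-0.009, -0.042, 0], "spin": 0}, {"grip": 0.015, "xyz": [-0.009, -0.042, 0], "spin": 0}, {"grip": 0.015, "xyz": [-0.009, -0.042, 0], "spin": 0}, {"grip": 0.015, "xyz": [-0.009, -0.042, 0], "spin": 0}, {"grip": 0.015, "xyz": [-0.009, -0.042, 0], "spin": 0}, {"grip": 0.015, "xyz": [-0.008, -0.041, 0], "spin": 0}, {"grip": 0.015, "xyz": [0, 0, 0.03], "spin": 0}, {"grip": 0.015, "xyz": [0, 0, 0.03], "spin": 0}, {"grip": 0.015, "xyz": [0, 0, 0.01], "spin": 0}])

```text
time: 13.35
eef_pos: [0.5506, -0.0, 0.1138]
ee_rot: [-0.003, -3.135, -0.003]
wrist_force: [-0.3, 0.9, -1.4]
opening: 0.0212
finger_force: 60.8
```

Request:
play_rows(rows=[{"grip": 0.015, "xyz": [0, 0, 0], "spin": 0}, {"grip": 0.015, "xyz": [0, 0, 0], "spin": 0}])

```text
time: 13.55
eef_pos: [0.5542, 0.0005, 0.1184]
ee_rot: [-0.001, 3.14, -0.0]
wrist_force: [0.6, -0.2, -2.0]
opening: 0.021
finger_force: 60.8
```

Request:
play_rows(rows=[{"grip": 0.015, "xyz": [0, 0, 0.01], "spin": 0}, {"grip": 0.015, "xyz": [0, 0, 0.007], "spin": 0}, {"grip": 0.015, "xyz": [0, 0, 0.003], "spin": 0}, {"grip": 0.015, "xyz": [0, 0.006, 0], "spin": 0}, {"grip": 0.015, "xyz": [0, 0.013, 0], "spin": 0}, {"grip": 0.015, "xyz": [0, 0.013, 0], "spin": 0}, {"grip": 0.015, "xyz": [0, 0.013, 0], "spin": 0}, {"grip": 0.015, "xyz": [0, 0.013, 0], "spin": 0}, {"grip": 0.015, "xyz": [0, 0.013, 0], "spin": 0}, {"grip": 0.015, "xyz": [0, 0.013, 0], "spin": 0}, {"grip": 0.015, "xyz": [0, 0.013, 0], "spin": 0}, {"grip": 0.015, "xyz": [0, 0.013, 0], "spin": 0}])

```text
time: 14.75
eef_pos: [0.5545, 0.1111, 0.0985]
ee_rot: [-0.003, 3.139, -0.003]
wrist_force: [-0.5, -5.0, 6.6]
opening: 0.0213
finger_force: 62.1
```

Request:
play_rows(rows=[{"grip": 0.015, "xyz": [0, 0.013, 0], "spin": 0}, {"grip": 0.015, "xyz": [0, 0.013, 0], "spin": 0}, {"grip": 0.015, "xyz": [0, 0.013, 0], "spin": 0}, {"grip": 0.015, "xyz": [0, 0.013, 0], "spin": 0}, {"grip": 0.015, "xyz": [0, 0.013, 0], "spin": 0}, {"grip": 0.015, "xyz": [0, 0.013, 0], "spin": 0}, {"grip": 0.015, "xyz": [0, 0.014, 0], "spin": 0}, {"grip": 0.015, "xyz": [0, 0, 0], "spin": 0}, {"grip": 0.015, "xyz": [0, 0, -0.03], "spin": 0}, {"grip": 0.015, "xyz": [0, 0, -0.045], "spin": 0}, {"grip": 0.015, "xyz": [0, 0.03, -0.02], "spin": 0}, {"grip": 0.015, "xyz": [0, 0.045, 0], "spin": 0}])

```text
time: 15.95
eef_pos: [0.5551, 0.279, 0.1964]
ee_rot: [0.003, 3.135, 0.005]
wrist_force: [0.9, 0.8, -2.3]
opening: 0.0212
finger_force: 60.9
```

```bash
python3 - <<'E'
from h import *
plan((.52,.44,.19,180),(.52,.44,.07,180,.035),(.52,.44,.043,180,.01))
E
```

```text
at [0.5551 0.279  0.1964] 179.9
1 [0.009, 0.04, 0.002] -0.0 ; 2 [0.009, 0.04, 0.001] -0.0 ; 3 [0.009, 0.04, 0.002] -0.1 ; 4 [0.008, 0.041, 0.001] -0.0 ; 
5 [0.0, -0.0, 0.03] -0.0 ; 6 [0.0, -0.0, 0.03] -0.0 ; 7 [0.0, -0.0, 0.03] -0.0 ; 8 [0.0, -0.0, 0.03] -0.0 ; 
9 [0.0, -0.0, 0.009] -0.0 ; 10 [0.0, -0.0, 0.009] -0.0 ; 11 [0.0, -0.0, 0.009] -0.0 ;
```

Request:
play_rows(rows=[{"grip": 0.015, "xyz": [0.009, 0.04, 0.002], "spin": 0}, {"grip": 0.015, "xyz": [0.009, 0.04, 0.001], "spin": 0}, {"grip": 0.015, "xyz": [0.009, 0.04, 0.002], "spin": 0}, {"grip": 0.015, "xyz": [0.008, 0.03, 0.001], "spin": 0}, {"grip": 0.015, "xyz": [0, 0, 0.03], "spin": 0}, {"grip": 0.015, "xyz": [0, 0, 0.02], "spin": 0}, {"grip": 0.015, "xyz": [0, 0, 0], "spin": 0}, {"grip": 0.015, "xyz": [0, 0, 0], "spin": 0}])

```text
time: 16.75
eef_pos: [0.5172, 0.4281, 0.1355]
ee_rot: [0.002, -3.14, 0.0]
wrist_force: [-0.1, -0.2, -1.8]
opening: 0.0216
finger_force: 60.9
```

```bash
python3 - <<'E'
from h import *
shelf('sh2.png')
plan((.525,.448,.07,180,.035),(.525,.448,.0415,180,.01))
for b in env.boxes_of(shot('top'),'tool_board'): print(b)
E
```

```text
0.63 [0.452 0.221 0.026] [98 99 99]
at [0.5192 0.4281 0.1381] -180.0
1 [-0.002, 0.007, 0.023] 0.0 ; 2 [-0.002, 0.006, 0.023] 0.0 ; 3 [-0.002, 0.007, 0.022] 0.0 ; 
4 [0.0, -0.0, 0.01] 0.0 ; 5 [0.0, -0.0, 0.009] 0.0 ; 6 [0.0, -0.0, 0.01] 0.0 ; 
{'location': [0.5272, 0.4229, 0.0079], 'p': 0.67}
{'location': [0.3836, -0.2674, 0.0794], 'p': 0.33}
```

View pics/sh2.png

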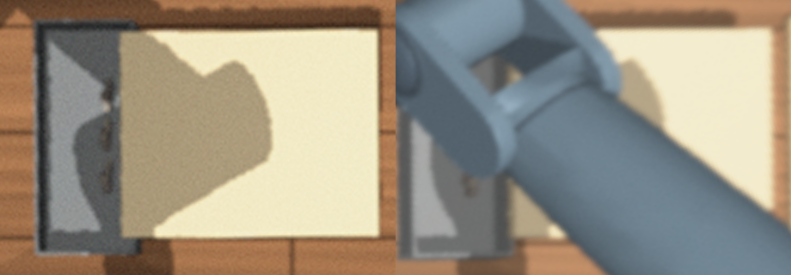

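The shelf is clean and all three chips are in the tray, at (107,90), (107,135) and (107,180). I'll put the scraper back on its board.

Request:
play_rows(rows=[{"grip": 0.015, "xyz": [-0.002, 0.007, 0.023], "spin": 0}, {"grip": 0.015, "xyz": [-0.002, 0.006, 0.023], "spin": 0}, {"grip": 0.015, "xyz": [-0.002, 0.007, 0.022], "spin": 0}, {"grip": 0.015, "xyz": [0, 0, 0.015], "spin": 0}, {"grip": 0.015, "xyz": [0, 0, 0.008], "spin": 0}, {"grip": 0.015, "xyz": [0, 0, 0.004], "spin": 0}, {"grip": 0.015, "xyz": [0, 0, 0], "spin": 0}, {"grip": 0.015, "xyz": [0, 0, 0], "spin": 0}])

```text
time: 17.85
eef_pos: [0.5251, 0.4478, 0.0425]
ee_rot: [-0.001, 3.14, 0.002]
wrist_force: [1.1, 0.4, -1.4]
opening: 0.0211
finger_force: 60.8
```

Request:
play_rows(rows=[{"grip": 0.015, "xyz": [0, 0, 0.001], "spin": 0}, {"grip": 0.015, "xyz": [0, 0, 0], "spin": 0}, {"grip": 0.03, "xyz": [0, 0, 0], "spin": 0}, {"grip": 0.06, "xyz": [0, 0, 0], "spin": 0}, {"grip": 0.085, "xyz": [0, 0, 0], "spin": 0}, {"grip": 0.085, "xyz": [0, 0, 0], "spin": 0}, {"grip": 0.085, "xyz": [0, 0, -0.01], "spin": 0}, {"grip": 0.085, "xyz": [0, 0, -0.03], "spin": 0}, {"grip": 0.085, "xyz": [0, 0, -0.045], "spin": 0}, {"grip": 0.085, "xyz": [0, 0, -0.045], "spin": 0}, {"grip": 0.085, "xyz": [0, 0, -0.045], "spin": 0}, {"grip": 0.085, "xyz": [0, 0, 0], "spin": 0}])

```text
time: 19.05
eef_pos: [0.5279, 0.4499, 0.2259]
ee_rot: [-0.002, 3.128, 0.013]
wrist_force: [0.6, 0.3, 0.6]
opening: 0.085
finger_force: 0.0
```

```bash
python3 - <<'E'
from h import *
t=shot('top'); 
for n,g in dict(r1=(.427,-.366),r2=(.381,-.262),r3=(.590,-.252),w1=(.543,-.372),w2=(.488,-.263)).items():
    print(n,circ(t,g,.092))
i=np.hstack([rect(t,.092,.33,.65,-.43,-.2,1),rect(t,.065,.33,.65,-.43,-.2,1)])
print('scr',[np.round(b['location'],3) for b in env.boxes_of(t,'scraper')[:1]])
cv2.imwrite('pics/pots.png',rect(t,.092,.33,.65,-.43,-.2,2))
plan((.45,.1,.33,180),(.424,-.364,.2,180))
E
```

```text
r1 [ 0.4238 -0.3628  0.0322]
r2 [ 0.3818 -0.2613  0.0334]
r3 [ 0.5908 -0.2548  0.0331]
w1 [ 0.5398 -0.3718  0.0332]
w2 [ 0.4857 -0.2608  0.0335]
scr [array([0.522, 0.432, 0.032])]
at [0.5251 0.4481 0.218 ] -180.0
1 [0.008, -0.039, -0.012] 0.0 ; 2 [0.008, -0.039, -0.013] 0.0 ; 3 [0.008, -0.039, -0.012] 0.0 ; 4 [0.009, -0.039, -0.013] 0.0 ; 5 [0.008, -0.038, -0.012] 0.0 ; 6 [0.009, -0.039, -0.013] 0.0 ; 7 [0.008, -0.038, -0.012] 0.0 ; 8 [0.009, -0.039, -0.013] 0.0 ; 9 [0.008, -0.038, -0.012] 0.0 ; 
10 [0.002, -0.042, 0.012] 0.0 ; 11 [0.002, -0.042, 0.012] 0.0 ; 12 [0.003, -0.042, 0.012] 0.0 ; 13 [0.002, -0.042, 0.012] 0.0 ; 14 [0.003, -0.042, 0.012] 0.0 ; 15 [0.002, -0.042, 0.012] 0.0 ; 16 [0.003, -0.042, 0.012] 0.0 ; 17 [0.002, -0.043, 0.011] 0.0 ; 18 [0.003, -0.042, 0.012] 0.0 ; 19 [0.002, -0.043, 0.011] 0.0 ; 20 [0.003, -0.042, 0.012] 0.0 ;
```

View pics/pots.png

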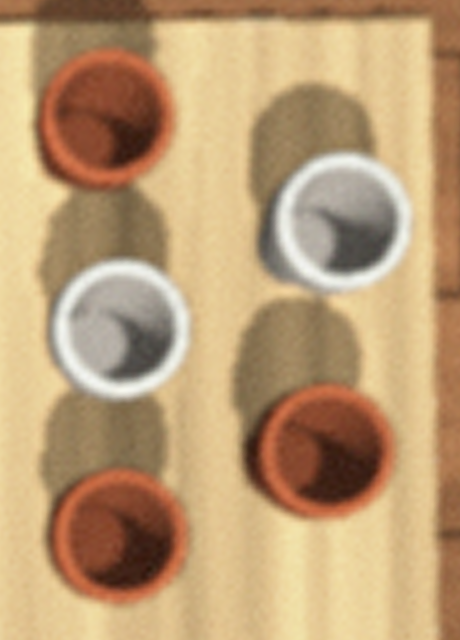

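The crop confirms the five pot centres to within 1–2 mm, for example r3 at (108,117) and w1 at (343,222). Next I'll go to r1 at (0.4245, -0.363).

Request:
play_rows(rows=[{"grip": 0.085, "xyz": [0.008, -0.04, -0.012], "spin": 0}, {"grip": 0.085, "xyz": [0.008, -0.04, -0.012], "spin": 0}, {"grip": 0.085, "xyz": [0.008, -0.04, -0.012], "spin": 0}, {"grip": 0.085, "xyz": [0.008, -0.04, -0.012], "spin": 0}, {"grip": 0.085, "xyz": [0.008, -0.04, -0.012], "spin": 0}, {"grip": 0.085, "xyz": [0.008, -0.04, -0.012], "spin": 0}, {"grip": 0.085, "xyz": [0.008, -0.04, -0.012], "spin": 0}, {"grip": 0.085, "xyz": [0.008, -0.04, -0.012], "spin": 0}, {"grip": 0.085, "xyz": [0.008, -0.04, -0.012], "spin": 0}, {"grip": 0.085, "xyz": [0.003, -0.043, 0.01], "spin": 0}, {"grip": 0.085, "xyz": [0.003, -0.043, 0.01], "spin": 0}, {"grip": 0.085, "xyz": [0.003, -0.043, 0.01], "spin": 0}], grip_force=25)

```text
time: 20.35
eef_pos: [0.4425, -0.0428, 0.2914]
ee_rot: [0.001, -3.139, -0.001]
wrist_force: [0.3, -0.8, -0.6]
opening: 0.0849
finger_force: 0.0
```

Request:
play_rows(rows=[{"grip": 0.085, "xyz": [0.003, -0.043, 0.01], "spin": 0}, {"grip": 0.085, "xyz": [0.003, -0.043, 0.01], "spin": 0}, {"grip": 0.085, "xyz": [0.003, -0.043, 0.01], "spin": 0}, {"grip": 0.085, "xyz": [0.003, -0.043, 0.01], "spin": 0}, {"grip": 0.085, "xyz": [0.003, -0.043, 0.01], "spin": 0}, {"grip": 0.085, "xyz": [0.002, -0.043, 0.01], "spin": 0}, {"grip": 0.085, "xyz": [0.002, -0.043, 0.01], "spin": 0}, {"grip": 0.085, "xyz": [0.002, -0.03, 0.01], "spin": 0}, {"grip": 0.085, "xyz": [0, 0, 0], "spin": 0}, {"grip": 0.085, "xyz": [0, 0, 0], "spin": 0}, {"grip": 0.085, "xyz": [0, 0, 0], "spin": 0}])

```text
time: 21.45
eef_pos: [0.4229, -0.3713, 0.2127]
ee_rot: [0.002, -3.141, -0.002]
wrist_force: [-0.4, -0.3, 1.1]
opening: 0.085
finger_force: 0.0
```

```bash
python3 - <<'E'
from h import *
plan((.4245,-.363,.12,180),(.4245,-.363,.062,180,.02))
E
```

```text
at [ 0.4229 -0.3713  0.2127] -179.9
1 [-0.001, 0.003, 0.031] 0.0 ; 2 [-0.0, 0.003, 0.031] 0.0 ; 3 [-0.001, 0.002, 0.031] 0.1 ; 
4 [0.0, 0.0, 0.019] -0.0 ; 5 [0.0, 0.0, 0.019] -0.0 ; 6 [0.0, 0.0, 0.02] -0.0 ;
```

Request:
play_rows(rows=[{"grip": 0.085, "xyz": [-0.001, 0.003, 0.031], "spin": 0}, {"grip": 0.085, "xyz": [0, 0.003, 0.031], "spin": 0}, {"grip": 0.085, "xyz": [-0.001, 0.002, 0.031], "spin": 0}, {"grip": 0.085, "xyz": [0, 0, 0.019], "spin": 0}, {"grip": 0.085, "xyz": [0, 0, 0.019], "spin": 0}, {"grip": 0.085, "xyz": [0, 0, 0.019], "spin": 0}, {"grip": 0.085, "xyz": [0, 0, 0], "spin": 0}, {"grip": 0.072, "xyz": [0, 0, 0], "spin": 0}, {"grip": 0.064, "xyz": [0, 0, 0], "spin": 0}, {"grip": 0.06, "xyz": [0, 0, 0], "spin": 0}, {"grip": 0.06, "xyz": [0, 0, 0], "spin": 0}, {"grip": 0.06, "xyz": [0, 0, 0], "spin": 0}], grip_force=25)

```text
time: 22.65
eef_pos: [0.4256, -0.3649, 0.0647]
ee_rot: [-0.001, 3.14, -0.002]
wrist_force: [1.0, 3.3, 6.4]
opening: 0.0682
finger_force: 29.3
```

```bash
python3 - <<'E'
from h import *
plan((.4245,-.363,.2,180),(.5,.11,.2,180),(.5,.11,.125,180,.025),(.5,.11,.115,180,.005))
E
```

```text
at [ 0.4256 -0.3649  0.0647] -180.0
1 [0.0, 0.001, -0.045] 0.0 ; 2 [0.001, 0.0, -0.045] 0.0 ; 3 [0.0, 0.001, -0.045] 0.0 ; 
4 [-0.007, 0.043, -0.0] 0.0 ; 5 [-0.007, 0.043, -0.0] 0.0 ; 6 [-0.007, 0.043, -0.0] 0.0 ; 7 [-0.007, 0.043, -0.0] 0.0 ; 8 [-0.007, 0.043, -0.0] 0.0 ; 9 [-0.007, 0.043, -0.0] 0.0 ; 10 [-0.007, 0.043, -0.0] 0.0 ; 11 [-0.007, 0.043, -0.0] 0.0 ; 12 [-0.007, 0.043, -0.0] 0.0 ; 13 [-0.006, 0.043, -0.0] 0.0 ; 14 [-0.007, 0.043, -0.0] 0.0 ; 
15 [0.0, -0.0, 0.025] 0.0 ; 16 [0.0, -0.0, 0.025] 0.0 ; 17 [0.0, -0.0, 0.025] 0.0 ; 
18 [0.0, -0.0, 0.005] 0.0 ; 19 [0.0, -0.0, 0.005] 0.0 ;
```

Request:
play_rows(rows=[{"grip": 0.06, "xyz": [0, 0, -0.02], "spin": 0}, {"grip": 0.06, "xyz": [0, 0, -0.04], "spin": 0}, {"grip": 0.06, "xyz": [0, 0, -0.045], "spin": 0}, {"grip": 0.06, "xyz": [0, 0, -0.03], "spin": 0}, {"grip": 0.06, "xyz": [-0.003, 0.02, 0], "spin": 0}, {"grip": 0.06, "xyz": [-0.007, 0.043, 0], "spin": 0}, {"grip": 0.06, "xyz": [-0.007, 0.043, 0], "spin": 0}, {"grip": 0.06, "xyz": [-0.007, 0.043, 0], "spin": 0}, {"grip": 0.06, "xyz": [-0.007, 0.043, 0], "spin": 0}, {"grip": 0.06, "xyz": [-0.007, 0.043, 0], "spin": 0}, {"grip": 0.06, "xyz": [-0.007, 0.043, 0], "spin": 0}, {"grip": 0.06, "xyz": [-0.007, 0.043, 0], "spin": 0}])

```text
time: 23.85
eef_pos: [0.4752, -0.0408, 0.1963]
ee_rot: [0.001, -3.139, -0.001]
wrist_force: [0.7, -0.1, -2.0]
opening: 0.0681
finger_force: 29.9
```

Request:
play_rows(rows=[{"grip": 0.06, "xyz": [-0.007, 0.043, 0], "spin": 0}, {"grip": 0.06, "xyz": [-0.007, 0.043, 0], "spin": 0}, {"grip": 0.06, "xyz": [-0.007, 0.043, 0], "spin": 0}, {"grip": 0.06, "xyz": [-0.004, 0.023, 0], "spin": 0}, {"grip": 0.06, "xyz": [0, 0, 0.025], "spin": 0}, {"grip": 0.06, "xyz": [0, 0, 0.02], "spin": 0}, {"grip": 0.06, "xyz": [0, 0, 0.02], "spin": 0}, {"grip": 0.06, "xyz": [0, 0, 0], "spin": 0}, {"grip": 0.06, "xyz": [0, 0, 0], "spin": 0}])

```text
time: 24.75
eef_pos: [0.5004, 0.1089, 0.1322]
ee_rot: [0.002, -3.139, -0.0]
wrist_force: [0.3, -0.6, -2.5]
opening: 0.0681
finger_force: 29.9
```

Request:
play_rows(rows=[{"grip": 0.06, "xyz": [0, 0, 0.005], "spin": 0}, {"grip": 0.06, "xyz": [0, 0, 0.005], "spin": 0}, {"grip": 0.06, "xyz": [0, 0, 0.003], "spin": 0}, {"grip": 0.06, "xyz": [0, 0, 0.001], "spin": 0}, {"grip": 0.06, "xyz": [0, 0, 0.001], "spin": 0}, {"grip": 0.06, "xyz": [0, 0, 0], "spin": 0}, {"grip": 0.06, "xyz": [0, 0, 0], "spin": 0}])

```text
time: 25.45
eef_pos: [0.5017, 0.1086, 0.1184]
ee_rot: [-0.001, 3.141, 0.0]
wrist_force: [-0.3, 0.4, -3.0]
opening: 0.0679
finger_force: 29.9
```

Request:
play_rows(rows=[{"grip": 0.06, "xyz": [0, 0, 0.001], "spin": 0}, {"grip": 0.06, "xyz": [0, 0, 0], "spin": 0}, {"grip": 0.06, "xyz": [0, 0, 0], "spin": 0}])

```text
time: 25.75
eef_pos: [0.502, 0.1086, 0.1178]
ee_rot: [-0.001, 3.141, -0.0]
wrist_force: [-0.6, -0.5, 0.9]
opening: 0.0681
finger_force: 30.1
```

Request:
play_rows(rows=[{"grip": 0.07, "xyz": [0, 0, 0], "spin": 0}, {"grip": 0.078, "xyz": [0, 0, 0], "spin": 0}, {"grip": 0.085, "xyz": [0, 0, 0], "spin": 0}, {"grip": 0.085, "xyz": [0, 0, 0], "spin": 0}, {"grip": 0.085, "xyz": [0, 0, -0.01], "spin": 0}, {"grip": 0.085, "xyz": [0, 0, -0.03], "spin": 0}, {"grip": 0.085, "xyz": [0, 0, -0.045], "spin": 0}, {"grip": 0.085, "xyz": [0.006, -0.02, -0.02], "spin": 0}, {"grip": 0.085, "xyz": [0.014, -0.042, 0], "spin": 0}, {"grip": 0.085, "xyz": [0.014, -0.042, 0], "spin": 0}, {"grip": 0.085, "xyz": [0.014, -0.042, 0], "spin": 0}, {"grip": 0.085, "xyz": [0.014, -0.042, 0], "spin": 0}])

```text
time: 26.95
eef_pos: [0.4391, -0.0809, 0.2233]
ee_rot: [-0.002, 3.14, -0.001]
wrist_force: [1.6, -1.1, -0.0]
opening: 0.0849
finger_force: 0.0
```

```bash
python3 - <<'E'
from h import *
plan((.382,-.261,.2,180),(.382,-.261,.12,180,.03),(.382,-.261,.065,180,.02))
E
```

```text
at [ 0.4391 -0.0809  0.2233] -179.9
1 [0.011, -0.036, 0.005] 0.0 ; 2 [0.012, -0.036, 0.005] 0.0 ; 3 [0.011, -0.036, 0.004] 0.0 ; 4 [0.012, -0.036, 0.005] 0.0 ; 5 [0.011, -0.036, 0.004] 0.1 ; 
6 [0.0, -0.0, 0.027] -0.0 ; 7 [0.0, -0.0, 0.027] -0.0 ; 8 [0.0, -0.0, 0.026] -0.0 ; 
9 [0.0, -0.0, 0.018] -0.0 ; 10 [0.0, -0.0, 0.019] -0.0 ; 11 [0.0, -0.0, 0.018] -0.0 ;
```

Request:
play_rows(rows=[{"grip": 0.085, "xyz": [0.011, -0.036, 0.005], "spin": 0}, {"grip": 0.085, "xyz": [0.012, -0.036, 0.005], "spin": 0}, {"grip": 0.085, "xyz": [0.011, -0.036, 0.005], "spin": 0}, {"grip": 0.085, "xyz": [0.011, -0.034, 0.005], "spin": 0}, {"grip": 0.085, "xyz": [0.009, -0.03, 0.004], "spin": 0}, {"grip": 0.085, "xyz": [0, 0, 0.025], "spin": 0}, {"grip": 0.085, "xyz": [0, 0, 0.025], "spin": 0}, {"grip": 0.085, "xyz": [0, 0, 0], "spin": 0}, {"grip": 0.085, "xyz": [0, 0, 0], "spin": 0}])

```text
time: 27.85
eef_pos: [0.386, -0.2516, 0.149]
ee_rot: [-0.001, 3.142, -0.0]
wrist_force: [-0.6, -0.4, 0.5]
opening: 0.0851
finger_force: 0.0
```

```bash
python3 - <<'E'
from h import *
t=shot('top');s=shot('side')
print(circ(t,(.382,-.261),.092),circ(t,(.502,.109),.145),circ(s,(.502,.109),.145))
i=rect(t,.145,.44,.56,.05,.17,3);cv2.imwrite('pics/p1.png',i)
plan((.382,-.261,.12,180,.03),(.382,-.261,.065,180,.02))
E
```

```text
[ 0.3683 -0.2088  0.0355] [0.4997 0.1068 0.035 ] [0.4942 0.1242 0.0345]
at [ 0.3867 -0.2521  0.1501] -179.9
1 [0.002, -0.004, 0.015] 0.0 ; 2 [0.003, -0.005, 0.015] 0.1 ; 
3 [-0.0, 0.0, 0.018] -0.0 ; 4 [-0.0, 0.0, 0.019] -0.0 ; 5 [-0.0, 0.0, 0.018] -0.0 ;
```

View pics/p1.png

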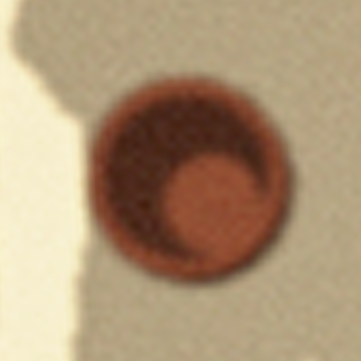

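The placed red pot is upright and round, centred at (192,179) in the crop, which is (0.500, 0.106). Next I'll pick r2 with the same in-hand offset.

Request:
play_rows(rows=[{"grip": 0.085, "xyz": [0.002, -0.004, 0.015], "spin": 0}, {"grip": 0.085, "xyz": [0.001, -0.005, 0.015], "spin": 0}, {"grip": 0.085, "xyz": [0, 0, 0.018], "spin": 0}, {"grip": 0.085, "xyz": [0, 0, 0.019], "spin": 0}, {"grip": 0.085, "xyz": [0, 0, 0.018], "spin": 0}, {"grip": 0.085, "xyz": [0, 0, 0], "spin": 0}, {"grip": 0.072, "xyz": [0, 0, 0], "spin": 0}, {"grip": 0.064, "xyz": [0, 0, 0], "spin": 0}, {"grip": 0.06, "xyz": [0, 0, 0], "spin": 0}, {"grip": 0.06, "xyz": [0, 0, 0], "spin": 0}, {"grip": 0.06, "xyz": [0, 0, 0], "spin": 0}], grip_force=25)

```text
time: 29.05
eef_pos: [0.3839, -0.2612, 0.0652]
ee_rot: [-0.001, 3.139, -0.002]
wrist_force: [-1.2, 3.1, 7.8]
opening: 0.0686
finger_force: 28.5
```

```bash
python3 - <<'E'
from h import *
plan((.384,-.261,.26,180),(.502,.1086,.26,180))
E
```

```text
at [ 0.3839 -0.2612  0.0652] -180.0
1 [-0.0, 0.0, -0.039] 0.0 ; 2 [-0.0, 0.0, -0.039] 0.0 ; 3 [-0.0, 0.0, -0.039] 0.0 ; 4 [-0.0, 0.0, -0.039] 0.0 ; 5 [-0.0, 0.0, -0.039] 0.0 ; 
6 [-0.013, 0.041, 0.0] 0.0 ; 7 [-0.013, 0.041, 0.0] 0.0 ; 8 [-0.013, 0.041, 0.0] 0.0 ; 9 [-0.013, 0.041, 0.0] 0.0 ; 10 [-0.013, 0.041, 0.0] 0.0 ; 11 [-0.013, 0.041, 0.0] 0.0 ; 12 [-0.013, 0.041, 0.0] 0.0 ; 13 [-0.014, 0.041, 0.0] 0.0 ; 14 [-0.013, 0.042, 0.0] 0.0 ;
```

Request:
play_rows(rows=[{"grip": 0.06, "xyz": [0, 0, -0.02], "spin": 0}, {"grip": 0.06, "xyz": [0, 0, -0.04], "spin": 0}, {"grip": 0.06, "xyz": [0, 0, -0.045], "spin": 0}, {"grip": 0.06, "xyz": [0, 0, -0.045], "spin": 0}, {"grip": 0.06, "xyz": [0, 0, -0.045], "spin": 0}, {"grip": 0.06, "xyz": [-0.006, 0.02, 0], "spin": 0}, {"grip": 0.06, "xyz": [-0.013, 0.041, 0], "spin": 0}, {"grip": 0.06, "xyz": [-0.013, 0.041, 0], "spin": 0}, {"grip": 0.06, "xyz": [-0.013, 0.041, 0], "spin": 0}, {"grip": 0.06, "xyz": [-0.013, 0.041, 0], "spin": 0}, {"grip": 0.06, "xyz": [-0.013, 0.041, 0], "spin": 0}, {"grip": 0.06, "xyz": [-0.013, 0.041, 0], "spin": 0}])

```text
time: 30.25
eef_pos: [0.4668, 0.0073, 0.2588]
ee_rot: [-0.001, 3.14, -0.001]
wrist_force: [0.4, -0.2, -2.9]
opening: 0.068
finger_force: 30.3
```

Request:
play_rows(rows=[{"grip": 0.06, "xyz": [-0.013, 0.041, 0], "spin": 0}, {"grip": 0.06, "xyz": [-0.013, 0.041, 0], "spin": 0}, {"grip": 0.06, "xyz": [-0.008, 0.022, 0], "spin": 0}, {"grip": 0.06, "xyz": [0, 0, 0], "spin": 0}, {"grip": 0.06, "xyz": [0, 0, 0.02], "spin": 0}, {"grip": 0.06, "xyz": [0, 0, 0.02], "spin": 0}, {"grip": 0.06, "xyz": [0, 0, 0], "spin": 0}, {"grip": 0.06, "xyz": [0, 0, 0], "spin": 0}])

```text
time: 31.05
eef_pos: [0.5004, 0.1089, 0.2186]
ee_rot: [-0.0, -3.141, 0.0]
wrist_force: [-0.1, -0.1, -0.9]
opening: 0.0679
finger_force: 30.4
```

```bash
python3 - <<'E'
from h import *
plan((.502,.1086,.158,180,.01))
E
```

```text
at [0.5004 0.1089 0.2186] 180.0
1 [-0.0, -0.0, 0.009] -0.0 ; 2 [-0.0, -0.0, 0.009] -0.0 ; 3 [-0.0, -0.0, 0.009] -0.0 ; 4 [-0.0, -0.0, 0.008] -0.0 ; 5 [-0.001, -0.0, 0.009] -0.0 ; 6 [-0.0, -0.0, 0.008] -0.0 ; 7 [-0.001, -0.0, 0.009] -0.0 ;
```

Request:
play_rows(rows=[{"grip": 0.06, "xyz": [-0.001, 0, 0.01], "spin": 0}, {"grip": 0.06, "xyz": [0, 0, 0.01], "spin": 0}, {"grip": 0.06, "xyz": [0, 0, 0.01], "spin": 0}, {"grip": 0.06, "xyz": [0, 0, 0.008], "spin": 0}, {"grip": 0.06, "xyz": [0, 0, 0.006], "spin": 0}, {"grip": 0.06, "xyz": [0, 0, 0.005], "spin": 0}, {"grip": 0.06, "xyz": [0, 0, 0], "spin": 0}, {"grip": 0.06, "xyz": [0, 0, 0], "spin": 0}])

```text
time: 31.85
eef_pos: [0.5017, 0.1095, 0.1694]
ee_rot: [-0.001, 3.141, -0.0]
wrist_force: [0.1, 0.1, -2.3]
opening: 0.0681
finger_force: 30.3
```

Request:
play_rows(rows=[{"grip": 0.06, "xyz": [0, 0, 0.002], "spin": 0}, {"grip": 0.06, "xyz": [0, 0, 0.002], "spin": 0}, {"grip": 0.06, "xyz": [0, 0, 0.002], "spin": 0}, {"grip": 0.06, "xyz": [0, 0, 0.001], "spin": 0}, {"grip": 0.06, "xyz": [0, 0, 0], "spin": 0}])

```text
time: 32.35
eef_pos: [0.5016, 0.1095, 0.1622]
ee_rot: [-0.001, 3.142, -0.0]
wrist_force: [0.5, -0.4, -1.3]
opening: 0.0679
finger_force: 30.3
```

Request:
play_rows(rows=[{"grip": 0.06, "xyz": [0, 0, 0.001], "spin": 0}, {"grip": 0.06, "xyz": [0, 0, 0.001], "spin": 0}, {"grip": 0.06, "xyz": [0, 0, 0.001], "spin": 0}, {"grip": 0.06, "xyz": [0, 0, 0], "spin": 0}, {"grip": 0.06, "xyz": [0, 0, 0], "spin": 0}])

```text
time: 32.85
eef_pos: [0.5024, 0.1092, 0.1603]
ee_rot: [-0.001, 3.14, -0.002]
wrist_force: [0.8, -3.3, 5.9]
opening: 0.0677
finger_force: 30.9
```

Request:
play_rows(rows=[{"grip": 0.06, "xyz": [0, -0.001, 0], "spin": 0}, {"grip": 0.06, "xyz": [0, 0, 0], "spin": 0}, {"grip": 0.06, "xyz": [0, 0, 0], "spin": 0}])

```text
time: 33.15
eef_pos: [0.5021, 0.1086, 0.1598]
ee_rot: [-0.001, 3.14, 0.0]
wrist_force: [0.3, -2.6, 6.0]
opening: 0.068
finger_force: 30.9
```

Request:
play_rows(rows=[{"grip": 0.06, "xyz": [0, -0.001, 0], "spin": 0}, {"grip": 0.06, "xyz": [0, 0, 0.0005], "spin": 0}, {"grip": 0.06, "xyz": [0, 0, 0], "spin": 0}, {"grip": 0.06, "xyz": [0, 0, 0], "spin": 0}])

```text
time: 33.55
eef_pos: [0.5019, 0.1079, 0.1591]
ee_rot: [-0.001, 3.141, 0.001]
wrist_force: [1.7, -0.2, 5.1]
opening: 0.0681
finger_force: 30.9
```

Request:
play_rows(rows=[{"grip": 0.06, "xyz": [0, 0, 0.0005], "spin": 0}, {"grip": 0.06, "xyz": [0, 0, 0], "spin": 0}, {"grip": 0.06, "xyz": [0, 0, 0], "spin": 0}])

```text
time: 33.85
eef_pos: [0.5021, 0.1079, 0.159]
ee_rot: [-0.001, 3.14, 0.001]
wrist_force: [1.0, -0.5, 6.6]
opening: 0.0678
finger_force: 31.0
```

Request:
play_rows(rows=[{"grip": 0.07, "xyz": [0, 0, 0], "spin": 0}, {"grip": 0.078, "xyz": [0, 0, 0], "spin": 0}, {"grip": 0.085, "xyz": [0, 0, 0], "spin": 0}, {"grip": 0.085, "xyz": [0, 0, 0], "spin": 0}, {"grip": 0.085, "xyz": [0, 0, -0.01], "spin": 0}, {"grip": 0.085, "xyz": [0, 0, -0.03], "spin": 0}, {"grip": 0.085, "xyz": [0, 0, -0.04], "spin": 0}, {"grip": 0.085, "xyz": [-0.005, -0.02, -0.02], "spin": 0}, {"grip": 0.085, "xyz": [-0.011, -0.043, 0], "spin": 0}, {"grip": 0.085, "xyz": [-0.011, -0.043, 0], "spin": 0}, {"grip": 0.085, "xyz": [-0.011, -0.043, 0], "spin": 0}, {"grip": 0.085, "xyz": [-0.011, -0.043, 0], "spin": 0}])

```text
time: 35.05
eef_pos: [0.551, -0.0861, 0.2593]
ee_rot: [-0.001, 3.14, -0.0]
wrist_force: [0.6, -0.6, -0.8]
opening: 0.085
finger_force: 0.0
```

Request:
play_rows(rows=[{"grip": 0.085, "xyz": [-0.011, -0.043, 0], "spin": 0}, {"grip": 0.085, "xyz": [-0.011, -0.043, 0], "spin": 0}, {"grip": 0.085, "xyz": [-0.011, -0.043, 0.02], "spin": 0}, {"grip": 0.085, "xyz": [-0.008, -0.04, 0.03], "spin": 0}, {"grip": 0.085, "xyz": [0, 0, 0.04], "spin": 0}, {"grip": 0.085, "xyz": [0, 0, 0.02], "spin": 0}, {"grip": 0.085, "xyz": [0, 0, 0], "spin": 0}, {"grip": 0.085, "xyz": [0, 0, 0], "spin": 0}])

```text
time: 35.85
eef_pos: [0.5922, -0.253, 0.1497]
ee_rot: [-0.001, 3.141, -0.001]
wrist_force: [-0.1, -0.6, 0.7]
opening: 0.0851
finger_force: 0.0
```

```bash
python3 - <<'E'
from h import *
t=shot('top')
print(circ(t,(.5,.107),.185))
i=rect(t,.185,.44,.56,.05,.17,3);cv2.imwrite('pics/p2.png',i)
plan((.5925,-.2545,.12,180,.03),(.5925,-.2545,.065,180,.02))
E
```

```text
[0.5008 0.1077 0.0339]
at [ 0.5928 -0.2533  0.1509] -179.9
1 [0.0, -0.001, 0.015] 0.0 ; 2 [0.0, -0.0, 0.016] 0.1 ; 
3 [0.0, -0.0, 0.018] -0.0 ; 4 [0.0, -0.0, 0.018] -0.0 ; 5 [0.0, -0.0, 0.019] -0.0 ;
```

View pics/p2.png

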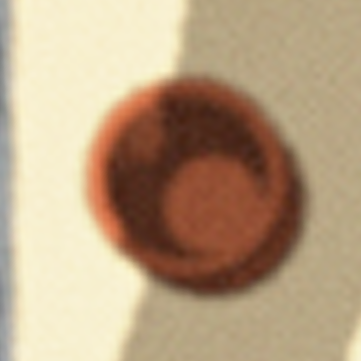

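The crop shows the second red pot nested coaxially, rim centre at (192,175). Now r3.

Request:
play_rows(rows=[{"grip": 0.085, "xyz": [0, -0.001, 0.015], "spin": 0}, {"grip": 0.085, "xyz": [0, 0, 0.016], "spin": 0}, {"grip": 0.085, "xyz": [0, 0, 0.018], "spin": 0}, {"grip": 0.085, "xyz": [0, 0, 0.018], "spin": 0}, {"grip": 0.085, "xyz": [0, 0, 0.018], "spin": 0}, {"grip": 0.085, "xyz": [0, 0, 0], "spin": 0}, {"grip": 0.072, "xyz": [0, 0, 0], "spin": 0}, {"grip": 0.064, "xyz": [0, 0, 0], "spin": 0}, {"grip": 0.06, "xyz": [0, 0, 0], "spin": 0}, {"grip": 0.06, "xyz": [0, 0, 0], "spin": 0}, {"grip": 0.06, "xyz": [0, 0, 0], "spin": 0}], grip_force=25)

```text
time: 37.0
eef_pos: [0.5918, -0.2539, 0.0639]
ee_rot: [-0.001, 3.141, -0.0]
wrist_force: [-0.2, 0.7, -0.7]
opening: 0.0677
finger_force: 28.6
```

```bash
python3 - <<'E'
from h import *
P,y,s=pose()
plan((P[0],P[1],.3,180),(.502,.108,.3,180))
E
```

```text
at [ 0.5918 -0.2539  0.0639] -180.0
1 [0.0, 0.0, -0.039] 0.0 ; 2 [0.0, 0.0, -0.039] 0.0 ; 3 [0.0, 0.0, -0.04] 0.0 ; 4 [0.0, 0.0, -0.039] 0.0 ; 5 [0.0, 0.0, -0.04] 0.0 ; 6 [0.0, 0.0, -0.039] 0.0 ; 
7 [0.01, 0.04, -0.0] 0.0 ; 8 [0.01, 0.04, -0.0] 0.0 ; 9 [0.01, 0.04, -0.0] 0.0 ; 10 [0.01, 0.04, -0.0] 0.0 ; 11 [0.01, 0.04, -0.0] 0.0 ; 12 [0.01, 0.04, -0.0] 0.0 ; 13 [0.01, 0.041, -0.0] 0.0 ; 14 [0.01, 0.04, -0.0] 0.0 ; 15 [0.01, 0.041, -0.0] 0.0 ;
```

Request:
play_rows(rows=[{"grip": 0.06, "xyz": [0, 0, -0.02], "spin": 0}, {"grip": 0.06, "xyz": [0, 0, -0.04], "spin": 0}, {"grip": 0.06, "xyz": [0, 0, -0.045], "spin": 0}, {"grip": 0.06, "xyz": [0, 0, -0.045], "spin": 0}, {"grip": 0.06, "xyz": [0, 0, -0.045], "spin": 0}, {"grip": 0.06, "xyz": [0.005, 0.02, -0.04], "spin": 0}, {"grip": 0.06, "xyz": [0.01, 0.04, 0], "spin": 0}, {"grip": 0.06, "xyz": [0.01, 0.04, 0], "spin": 0}, {"grip": 0.06, "xyz": [0.01, 0.04, 0], "spin": 0}, {"grip": 0.06, "xyz": [0.01, 0.04, 0], "spin": 0}, {"grip": 0.06, "xyz": [0.01, 0.04, 0], "spin": 0}, {"grip": 0.06, "xyz": [0.01, 0.04, 0], "spin": 0}])

```text
time: 38.2
eef_pos: [0.5258, 0.0076, 0.2988]
ee_rot: [-0.001, 3.141, 0.0]
wrist_force: [0.5, 0.1, -2.0]
opening: 0.068
finger_force: 29.2
```

Request:
play_rows(rows=[{"grip": 0.06, "xyz": [0.01, 0.04, 0], "spin": 0}, {"grip": 0.06, "xyz": [0.01, 0.04, 0], "spin": 0}, {"grip": 0.06, "xyz": [0.005, 0.022, 0], "spin": 0}, {"grip": 0.06, "xyz": [0, 0, 0], "spin": 0}, {"grip": 0.06, "xyz": [0, 0, 0.02], "spin": 0}, {"grip": 0.06, "xyz": [0, 0, 0.015], "spin": 0}, {"grip": 0.06, "xyz": [0, 0, 0], "spin": 0}, {"grip": 0.06, "xyz": [0, 0, 0], "spin": 0}])

```text
time: 39.0
eef_pos: [0.5014, 0.1075, 0.2633]
ee_rot: [-0.0, -3.141, 0.0]
wrist_force: [-0.4, 0.1, -1.1]
opening: 0.0682
finger_force: 29.3
```

```bash
python3 - <<'E'
from h import *
plan((.5015,.108,.21,180,.01))
E
```

```text
at [0.5014 0.1075 0.2633] 180.0
1 [-0.0, 0.0, 0.009] -0.0 ; 2 [-0.0, 0.0, 0.009] -0.0 ; 3 [-0.0, 0.0, 0.009] -0.0 ; 4 [-0.0, 0.0, 0.009] -0.0 ; 5 [-0.0, 0.0, 0.009] -0.0 ; 6 [-0.0, 0.0, 0.008] -0.0 ;
```

Request:
play_rows(rows=[{"grip": 0.06, "xyz": [0, 0, 0.01], "spin": 0}, {"grip": 0.06, "xyz": [0, 0, 0.01], "spin": 0}, {"grip": 0.06, "xyz": [0, 0, 0.01], "spin": 0}, {"grip": 0.06, "xyz": [0, 0, 0.01], "spin": 0}, {"grip": 0.06, "xyz": [0, 0, 0.008], "spin": 0}, {"grip": 0.06, "xyz": [0, 0, 0.006], "spin": 0}, {"grip": 0.06, "xyz": [0, 0, 0.003], "spin": 0}, {"grip": 0.06, "xyz": [0, 0, 0], "spin": 0}, {"grip": 0.06, "xyz": [0, 0, 0], "spin": 0}])

```text
time: 39.9
eef_pos: [0.5017, 0.1081, 0.207]
ee_rot: [-0.001, 3.141, 0.0]
wrist_force: [0.5, -1.0, -2.0]
opening: 0.0676
finger_force: 29.3
```

Request:
play_rows(rows=[{"grip": 0.06, "xyz": [0, 0, 0.002], "spin": 0}, {"grip": 0.06, "xyz": [0, 0, 0.002], "spin": 0}, {"grip": 0.06, "xyz": [0, 0, 0.001], "spin": 0}, {"grip": 0.06, "xyz": [0, 0, 0.001], "spin": 0}, {"grip": 0.06, "xyz": [0, 0, 0.001], "spin": 0}, {"grip": 0.06, "xyz": [0, 0, 0], "spin": 0}, {"grip": 0.06, "xyz": [0, 0, 0], "spin": 0}])

```text
time: 40.6
eef_pos: [0.5014, 0.1081, 0.1995]
ee_rot: [0.001, -3.141, -0.0]
wrist_force: [-1.3, 1.0, -2.2]
opening: 0.0679
finger_force: 29.3
```

Request:
play_rows(rows=[{"grip": 0.06, "xyz": [0, 0, 0.001], "spin": 0}, {"grip": 0.06, "xyz": [0, 0, 0.0005], "spin": 0}, {"grip": 0.06, "xyz": [0, 0, 0], "spin": 0}, {"grip": 0.06, "xyz": [0, 0, 0], "spin": 0}])

```text
time: 41.0
eef_pos: [0.5018, 0.1081, 0.1986]
ee_rot: [-0.001, 3.141, 0.0]
wrist_force: [-1.1, 0.5, 2.5]
opening: 0.0682
finger_force: 29.5
```

Request:
play_rows(rows=[{"grip": 0.06, "xyz": [0, 0, 0.0005], "spin": 0}, {"grip": 0.06, "xyz": [0, 0, 0], "spin": 0}, {"grip": 0.06, "xyz": [0, 0, 0.0005], "spin": 0}, {"grip": 0.06, "xyz": [0, 0, 0], "spin": 0}, {"grip": 0.06, "xyz": [0, 0, 0], "spin": 0}])

```text
time: 41.5
eef_pos: [0.5021, 0.1081, 0.1981]
ee_rot: [-0.001, 3.14, 0.0]
wrist_force: [-2.1, 0.2, 5.3]
opening: 0.0681
finger_force: 29.9
```

Request:
play_rows(rows=[{"grip": 0.07, "xyz": [0, 0, 0], "spin": 0}, {"grip": 0.078, "xyz": [0, 0, 0], "spin": 0}, {"grip": 0.085, "xyz": [0, 0, 0], "spin": 0}, {"grip": 0.085, "xyz": [0, 0, 0], "spin": 0}, {"grip": 0.085, "xyz": [0, 0, -0.01], "spin": 0}, {"grip": 0.085, "xyz": [0, 0, -0.03], "spin": 0}, {"grip": 0.085, "xyz": [0, 0, -0.04], "spin": 0}, {"grip": 0.085, "xyz": [0.001, -0.02, -0.01], "spin": 0}, {"grip": 0.085, "xyz": [0.002, -0.043, 0], "spin": 0}, {"grip": 0.085, "xyz": [0.002, -0.043, 0], "spin": 0}, {"grip": 0.085, "xyz": [0.002, -0.043, 0.02], "spin": 0}, {"grip": 0.085, "xyz": [0.002, -0.043, 0.02], "spin": 0}])

```text
time: 42.7
eef_pos: [0.493, -0.0858, 0.2485]
ee_rot: [-0.002, 3.138, -0.002]
wrist_force: [0.9, -0.2, 0.6]
opening: 0.0849
finger_force: 0.0
```

Request:
play_rows(rows=[{"grip": 0.085, "xyz": [0.002, -0.043, 0.02], "spin": 0}, {"grip": 0.085, "xyz": [0.002, -0.043, 0.02], "spin": 0}, {"grip": 0.085, "xyz": [0.001, -0.043, 0.02], "spin": 0}, {"grip": 0.085, "xyz": [0.001, -0.043, 0.02], "spin": 0}, {"grip": 0.085, "xyz": [0, 0, 0.015], "spin": 0}, {"grip": 0.085, "xyz": [0, 0, 0], "spin": 0}, {"grip": 0.085, "xyz": [0, 0, 0], "spin": 0}])

```text
time: 43.4
eef_pos: [0.4869, -0.2552, 0.1526]
ee_rot: [-0.002, 3.142, 0.0]
wrist_force: [0.5, -0.2, 0.6]
opening: 0.0849
finger_force: 0.0
```

```bash
python3 - <<'E'
from h import *
plan((.487,-.2607,.12,180,.03),(.487,-.2607,.064,180,.02))
E
```

```text
at [ 0.4869 -0.2552  0.1526] -179.9
1 [-0.0, -0.003, 0.016] 0.0 ; 2 [-0.0, -0.002, 0.017] 0.1 ; 
3 [-0.0, -0.0, 0.019] -0.0 ; 4 [-0.0, -0.0, 0.018] -0.0 ; 5 [-0.0, -0.0, 0.019] -0.0 ;
```

Request:
play_rows(rows=[{"grip": 0.085, "xyz": [0, -0.003, 0.016], "spin": 0}, {"grip": 0.085, "xyz": [0, -0.002, 0.016], "spin": 0}, {"grip": 0.085, "xyz": [0, 0, 0.018], "spin": 0}, {"grip": 0.085, "xyz": [0, 0, 0.018], "spin": 0}, {"grip": 0.085, "xyz": [0, 0, 0.019], "spin": 0}, {"grip": 0.085, "xyz": [0, 0, 0], "spin": 0}, {"grip": 0.072, "xyz": [0, 0, 0], "spin": 0}, {"grip": 0.064, "xyz": [0, 0, 0], "spin": 0}, {"grip": 0.06, "xyz": [0, 0, 0], "spin": 0}, {"grip": 0.06, "xyz": [0, 0, 0], "spin": 0}, {"grip": 0.06, "xyz": [0, 0, 0], "spin": 0}], grip_force=25)

```text
time: 44.5
eef_pos: [0.4881, -0.2612, 0.0672]
ee_rot: [-0.001, 3.139, -0.001]
wrist_force: [0.7, 3.1, 6.8]
opening: 0.0673
finger_force: 29.4
```

```bash
python3 - <<'E'
from h import *
P,y,s=pose()
plan((P[0],P[1],.18,180),(.5,-.03,.18,180),(.5,-.03,.13,180,.025))
E
```

```text
at [ 0.4881 -0.2612  0.0672] -180.0
1 [0.0, 0.0, -0.038] 0.0 ; 2 [0.0, 0.0, -0.037] 0.0 ; 3 [0.0, 0.0, -0.038] 0.0 ; 
4 [-0.002, 0.039, 0.0] 0.0 ; 5 [-0.002, 0.038, 0.0] 0.0 ; 6 [-0.002, 0.039, 0.0] 0.0 ; 7 [-0.002, 0.038, 0.0] 0.0 ; 8 [-0.002, 0.039, 0.0] 0.0 ; 9 [-0.002, 0.038, 0.0] 0.0 ; 
10 [-0.0, 0.0, 0.025] 0.0 ; 11 [-0.0, 0.0, 0.025] 0.0 ;
```

Request:
play_rows(rows=[{"grip": 0.06, "xyz": [0, 0, -0.02], "spin": 0}, {"grip": 0.06, "xyz": [0, 0, -0.045], "spin": 0}, {"grip": 0.06, "xyz": [0, 0, -0.045], "spin": 0}, {"grip": 0.06, "xyz": [-0.001, 0.02, -0.005], "spin": 0}, {"grip": 0.06, "xyz": [-0.002, 0.04, 0], "spin": 0}, {"grip": 0.06, "xyz": [-0.002, 0.04, 0], "spin": 0}, {"grip": 0.06, "xyz": [-0.002, 0.04, 0], "spin": 0}, {"grip": 0.06, "xyz": [-0.002, 0.04, 0], "spin": 0}, {"grip": 0.06, "xyz": [-0.002, 0.04, 0.02], "spin": 0}, {"grip": 0.06, "xyz": [-0.001, 0.011, 0.02], "spin": 0}, {"grip": 0.06, "xyz": [0, 0, 0], "spin": 0}, {"grip": 0.06, "xyz": [0, 0, 0], "spin": 0}])

```text
time: 45.7
eef_pos: [0.4985, -0.0303, 0.1404]
ee_rot: [0.002, -3.141, 0.001]
wrist_force: [0.2, 0.0, -2.1]
opening: 0.067
finger_force: 30.0
```

Request:
play_rows(rows=[{"grip": 0.06, "xyz": [0, 0, 0.006], "spin": 0}, {"grip": 0.06, "xyz": [0, 0, 0.005], "spin": 0}, {"grip": 0.06, "xyz": [0, 0, 0.004], "spin": 0}, {"grip": 0.06, "xyz": [0, 0, 0.002], "spin": 0}, {"grip": 0.06, "xyz": [0, 0, 0.001], "spin": 0}, {"grip": 0.06, "xyz": [0, 0, 0], "spin": 0}, {"grip": 0.06, "xyz": [0, 0, 0], "spin": 0}])

```text
time: 46.4
eef_pos: [0.4987, -0.03, 0.1223]
ee_rot: [-0.001, 3.141, -0.0]
wrist_force: [0.6, -1.3, -2.3]
opening: 0.0668
finger_force: 30.0
```

Request:
play_rows(rows=[{"grip": 0.06, "xyz": [0, 0, 0.001], "spin": 0}, {"grip": 0.06, "xyz": [0, 0, 0.001], "spin": 0}, {"grip": 0.06, "xyz": [0, 0, 0.0005], "spin": 0}, {"grip": 0.06, "xyz": [0, 0, 0], "spin": 0}, {"grip": 0.06, "xyz": [0, 0, 0], "spin": 0}])

```text
time: 46.9
eef_pos: [0.499, -0.03, 0.1203]
ee_rot: [-0.001, 3.141, -0.0]
wrist_force: [-1.3, 2.1, 3.0]
opening: 0.0669
finger_force: 30.5
```

Request:
play_rows(rows=[{"grip": 0.07, "xyz": [0, 0, 0], "spin": 0}, {"grip": 0.078, "xyz": [0, 0, 0], "spin": 0}, {"grip": 0.085, "xyz": [0, 0, 0], "spin": 0}, {"grip": 0.085, "xyz": [0, 0, 0], "spin": 0}, {"grip": 0.085, "xyz": [0, 0, -0.01], "spin": 0}, {"grip": 0.085, "xyz": [0, 0, -0.03], "spin": 0}, {"grip": 0.085, "xyz": [0, 0, -0.04], "spin": 0}, {"grip": 0.085, "xyz": [-0.003, -0.02, -0.01], "spin": 0}, {"grip": 0.085, "xyz": [-0.005, -0.043, 0], "spin": 0}, {"grip": 0.085, "xyz": [-0.005, -0.043, 0], "spin": 0}, {"grip": 0.085, "xyz": [-0.005, -0.043, 0], "spin": 0}, {"grip": 0.085, "xyz": [-0.005, -0.043, 0], "spin": 0}])

```text
time: 48.1
eef_pos: [0.5219, -0.2237, 0.2107]
ee_rot: [-0.001, 3.141, -0.001]
wrist_force: [0.5, 0.4, 0.3]
opening: 0.085
finger_force: 0.0
```

Request:
play_rows(rows=[{"grip": 0.085, "xyz": [-0.005, -0.043, 0], "spin": 0}, {"grip": 0.085, "xyz": [-0.005, -0.043, 0.015], "spin": 0}, {"grip": 0.085, "xyz": [-0.005, -0.043, 0.02], "spin": 0}, {"grip": 0.085, "xyz": [-0.004, -0.021, 0.02], "spin": 0}, {"grip": 0.085, "xyz": [0, 0, 0], "spin": 0}, {"grip": 0.085, "xyz": [0, 0, 0], "spin": 0}])

```text
time: 48.7
eef_pos: [0.5407, -0.3718, 0.1547]
ee_rot: [0.0, -3.141, -0.001]
wrist_force: [0.1, 0.4, 0.5]
opening: 0.0849
finger_force: 0.0
```

```bash
python3 - <<'E'
from h import *
t=shot('top')
print('w2',circ(t,(.499,-.03),.145),'red',circ(t,(.5,.107),.225))
i=np.hstack([rect(t,.145,.43,.57,-.1,.04,2.5),rect(t,.225,.43,.57,.04,.18,2.5)]);cv2.imwrite('pics/p3.png',i)
plan((.542,-.3715,.12,180,.03),(.542,-.3715,.064,180,.02))
E
```

```text
w2 [ 0.4902 -0.0228  0.0367] red [0.5008 0.1082 0.0332]
at [ 0.5412 -0.3714  0.1557] -179.9
1 [-0.0, -0.0, 0.018] 0.0 ; 2 [-0.001, -0.0, 0.018] 0.1 ; 
3 [0.0, -0.0, 0.019] -0.0 ; 4 [0.0, -0.0, 0.018] -0.0 ; 5 [0.0, -0.0, 0.019] -0.0 ;
```

View pics/p3.png

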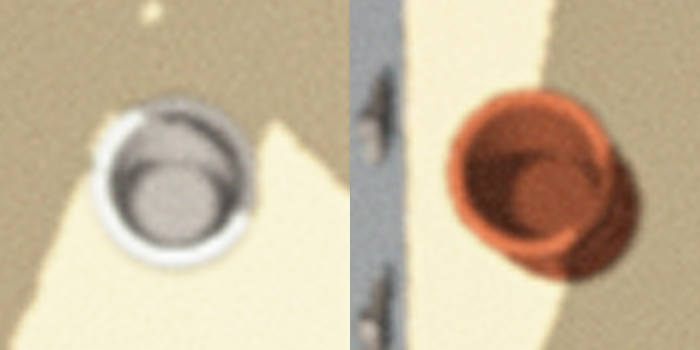

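The left half shows the white pot upright, rim centre at (174,182), which is (0.497, -0.030). The right half shows the red stack straight, rim centre about (530,170). Picking w1.

Request:
play_rows(rows=[{"grip": 0.085, "xyz": [0, 0, 0.018], "spin": 0}, {"grip": 0.085, "xyz": [-0.001, 0, 0.018], "spin": 0}, {"grip": 0.085, "xyz": [0, 0, 0.018], "spin": 0}, {"grip": 0.085, "xyz": [0, 0, 0.018], "spin": 0}, {"grip": 0.085, "xyz": [0, 0, 0.019], "spin": 0}, {"grip": 0.085, "xyz": [0, 0, 0], "spin": 0}, {"grip": 0.072, "xyz": [0, 0, 0], "spin": 0}, {"grip": 0.064, "xyz": [0, 0, 0], "spin": 0}, {"grip": 0.06, "xyz": [0, 0, 0], "spin": 0}, {"grip": 0.06, "xyz": [0, 0, 0], "spin": 0}, {"grip": 0.06, "xyz": [0, 0, 0], "spin": 0}], grip_force=25)

```text
time: 49.85
eef_pos: [0.5419, -0.3719, 0.0639]
ee_rot: [-0.001, 3.141, -0.0]
wrist_force: [-0.3, 0.3, -1.7]
opening: 0.0685
finger_force: 28.7
```

```bash
python3 - <<'E'
from h import *
P,y,s=pose()
plan((P[0],P[1],.26,180),(.499,-.03,.26,180))
E
```

```text
at [ 0.5419 -0.3719  0.0639] -180.0
1 [0.0, 0.0, -0.039] 0.0 ; 2 [0.0, 0.0, -0.039] 0.0 ; 3 [0.0, 0.0, -0.039] 0.0 ; 4 [0.0, 0.0, -0.04] 0.0 ; 5 [0.0, 0.0, -0.039] 0.0 ; 
6 [0.005, 0.043, -0.0] 0.0 ; 7 [0.005, 0.043, -0.0] 0.0 ; 8 [0.005, 0.043, -0.0] 0.0 ; 9 [0.006, 0.043, -0.0] 0.0 ; 10 [0.005, 0.042, -0.0] 0.0 ; 11 [0.006, 0.043, -0.0] 0.0 ; 12 [0.005, 0.042, -0.0] 0.0 ; 13 [0.006, 0.043, -0.0] 0.0 ;
```

Request:
play_rows(rows=[{"grip": 0.06, "xyz": [0, 0, -0.02], "spin": 0}, {"grip": 0.06, "xyz": [0, 0, -0.04], "spin": 0}, {"grip": 0.06, "xyz": [0, 0, -0.045], "spin": 0}, {"grip": 0.06, "xyz": [0, 0, -0.045], "spin": 0}, {"grip": 0.06, "xyz": [0, 0, -0.04], "spin": 0}, {"grip": 0.06, "xyz": [0.003, 0.022, 0], "spin": 0}, {"grip": 0.06, "xyz": [0.005, 0.042, 0], "spin": 0}, {"grip": 0.06, "xyz": [0.005, 0.042, 0], "spin": 0}, {"grip": 0.06, "xyz": [0.005, 0.042, 0], "spin": 0}, {"grip": 0.06, "xyz": [0.005, 0.042, 0], "spin": 0}, {"grip": 0.06, "xyz": [0.005, 0.042, 0], "spin": 0}, {"grip": 0.06, "xyz": [0.005, 0.042, 0], "spin": 0}])

```text
time: 51.05
eef_pos: [0.5081, -0.0963, 0.2538]
ee_rot: [-0.001, 3.141, -0.0]
wrist_force: [0.6, 1.3, -1.4]
opening: 0.0687
finger_force: 29.5
```

Request:
play_rows(rows=[{"grip": 0.06, "xyz": [0.005, 0.042, 0], "spin": 0}, {"grip": 0.06, "xyz": [0.005, 0.026, 0], "spin": 0}, {"grip": 0.06, "xyz": [0, 0, 0], "spin": 0}, {"grip": 0.06, "xyz": [0, 0, 0.02], "spin": 0}, {"grip": 0.06, "xyz": [0, 0, 0.015], "spin": 0}, {"grip": 0.06, "xyz": [0, 0, 0], "spin": 0}, {"grip": 0.06, "xyz": [0, 0, 0], "spin": 0}])

```text
time: 51.75
eef_pos: [0.4985, -0.0304, 0.2184]
ee_rot: [-0.0, -3.141, -0.0]
wrist_force: [0.2, -1.0, -2.2]
opening: 0.0684
finger_force: 29.6
```

```bash
python3 - <<'E'
from h import *
plan((.499,-.03,.166,180,.01))
E
```

```text
at [ 0.4985 -0.0304  0.2184] 180.0
1 [-0.0, 0.0, 0.009] -0.0 ; 2 [-0.0, 0.0, 0.009] -0.0 ; 3 [-0.0, 0.0, 0.009] -0.0 ; 4 [-0.0, 0.0, 0.008] -0.0 ; 5 [-0.0, 0.0, 0.009] -0.0 ; 6 [-0.001, 0.0, 0.008] -0.0 ;
```

Request:
play_rows(rows=[{"grip": 0.06, "xyz": [0, 0, 0.01], "spin": 0}, {"grip": 0.06, "xyz": [0, 0, 0.01], "spin": 0}, {"grip": 0.06, "xyz": [0, 0, 0.01], "spin": 0}, {"grip": 0.06, "xyz": [0, 0, 0.01], "spin": 0}, {"grip": 0.06, "xyz": [0, 0, 0.006], "spin": 0}, {"grip": 0.06, "xyz": [0, 0, 0.004], "spin": 0}, {"grip": 0.06, "xyz": [0, 0, 0.002], "spin": 0}, {"grip": 0.06, "xyz": [0, 0, 0], "spin": 0}, {"grip": 0.06, "xyz": [0, 0, 0], "spin": 0}])

```text
time: 52.65
eef_pos: [0.4989, -0.03, 0.1671]
ee_rot: [-0.001, 3.141, -0.0]
wrist_force: [1.6, -0.3, -1.8]
opening: 0.0687
finger_force: 29.6
```

Request:
play_rows(rows=[{"grip": 0.06, "xyz": [0, 0, 0.001], "spin": 0}, {"grip": 0.06, "xyz": [0, 0, 0.001], "spin": 0}, {"grip": 0.06, "xyz": [0, 0, 0], "spin": 0}, {"grip": 0.06, "xyz": [0, 0, 0], "spin": 0}])

```text
time: 53.05
eef_pos: [0.4986, -0.0299, 0.1647]
ee_rot: [-0.001, 3.141, -0.0]
wrist_force: [0.6, -1.0, -2.3]
opening: 0.0682
finger_force: 29.7
```

Request:
play_rows(rows=[{"grip": 0.06, "xyz": [0, 0, 0.001], "spin": 0}, {"grip": 0.06, "xyz": [0, 0, 0.001], "spin": 0}, {"grip": 0.06, "xyz": [0, 0, 0.001], "spin": 0}, {"grip": 0.06, "xyz": [0, 0, 0.001], "spin": 0}, {"grip": 0.06, "xyz": [0, 0, 0.001], "spin": 0}, {"grip": 0.06, "xyz": [0, 0, 0], "spin": 0}, {"grip": 0.06, "xyz": [0, 0, 0], "spin": 0}])

```text
time: 53.75
eef_pos: [0.4986, -0.0299, 0.1596]
ee_rot: [0.001, -3.142, -0.0]
wrist_force: [1.0, 0.2, -1.8]
opening: 0.0684
finger_force: 29.6
```

Request:
play_rows(rows=[{"grip": 0.06, "xyz": [0, 0, 0.001], "spin": 0}, {"grip": 0.06, "xyz": [0, 0, 0.001], "spin": 0}, {"grip": 0.06, "xyz": [0, 0, 0], "spin": 0}, {"grip": 0.06, "xyz": [0, 0, 0], "spin": 0}])

```text
time: 54.15
eef_pos: [0.4986, -0.0299, 0.1576]
ee_rot: [-0.001, 3.142, 0.0]
wrist_force: [0.9, 0.2, -2.2]
opening: 0.0683
finger_force: 29.7
```

Request:
play_rows(rows=[{"grip": 0.06, "xyz": [0, 0, 0.001], "spin": 0}, {"grip": 0.06, "xyz": [0, 0, 0.0005], "spin": 0}, {"grip": 0.06, "xyz": [0, 0, 0], "spin": 0}, {"grip": 0.06, "xyz": [0, 0, 0], "spin": 0}])

```text
time: 54.55
eef_pos: [0.4993, -0.03, 0.1571]
ee_rot: [-0.001, 3.14, -0.0]
wrist_force: [0.7, 2.6, 5.6]
opening: 0.0683
finger_force: 30.2
```

Request:
play_rows(rows=[{"grip": 0.07, "xyz": [0, 0, 0], "spin": 0}, {"grip": 0.078, "xyz": [0, 0, 0], "spin": 0}, {"grip": 0.085, "xyz": [0, 0, 0], "spin": 0}, {"grip": 0.085, "xyz": [0, 0, 0], "spin": 0}, {"grip": 0.085, "xyz": [0, 0, -0.01], "spin": 0}, {"grip": 0.085, "xyz": [0, 0, -0.03], "spin": 0}, {"grip": 0.085, "xyz": [0, 0, -0.045], "spin": 0}, {"grip": 0.085, "xyz": [0, -0.04, -0.03], "spin": 0}, {"grip": 0.085, "xyz": [0, -0.045, 0], "spin": 0}, {"grip": 0.085, "xyz": [0, -0.045, 0], "spin": 0}, {"grip": 0.085, "xyz": [0, -0.045, 0], "spin": 0}, {"grip": 0.085, "xyz": [0, -0.045, 0], "spin": 0}])

```text
time: 55.75
eef_pos: [0.4985, -0.2518, 0.2722]
ee_rot: [-0.001, 3.141, -0.001]
wrist_force: [0.6, -0.2, 0.7]
opening: 0.0853
finger_force: 0.0
```

Request:
play_rows(rows=[{"grip": 0.085, "xyz": [0, -0.045, 0], "spin": 0}, {"grip": 0.085, "xyz": [0, -0.045, 0], "spin": 0}, {"grip": 0.085, "xyz": [0, -0.03, 0], "spin": 0}, {"grip": 0.085, "xyz": [0, 0, 0], "spin": 0}, {"grip": 0.085, "xyz": [0, 0, 0], "spin": 0}])

```text
time: 56.25
eef_pos: [0.4987, -0.3702, 0.2714]
ee_rot: [-0.0, -3.142, -0.001]
wrist_force: [0.5, 0.6, 0.2]
opening: 0.0846
finger_force: 0.0
```

```bash
python3 - <<'E'
from h import *
t=shot('top');s=shot('side')
a=cv2.cvtColor(t['pixels'],cv2.COLOR_RGB2BGR)[130:330,60:430];b=cv2.cvtColor(s['pixels'],cv2.COLOR_RGB2BGR)[150:420,170:420]
cv2.imwrite('pics/f.png',np.hstack([cv2.resize(a,(430,232)),cv2.resize(b[:,:],(370,400))[:232]]) if 0 else np.hstack([cv2.resize(np.vstack([a,np.zeros((200,370,3),np.uint8)]),(370,400)),cv2.resize(b,(400,400))]))
for p in(t,s): print([(n,np.round(q['location'],3),round(q['p'],2)) for n in('scraper','water_bottle','slip_bowl') for q in env.boxes_of(p,n)[:1]])
E
```

```text
[('scraper', array([0.52 , 0.435, 0.03 ]), 0.84), ('water_bottle', array([ 0.763, -0.061,  0.123]), 0.71), ('slip_bowl', array([0.744, 0.105, 0.02 ]), 0.61)]
[('scraper', array([0.52 , 0.461, 0.036]), 0.89), ('water_bottle', array([ 0.765, -0.043,  0.102]), 0.79), ('slip_bowl', array([0.746, 0.09 , 0.027]), 0.77)]
```

View pics/f.png

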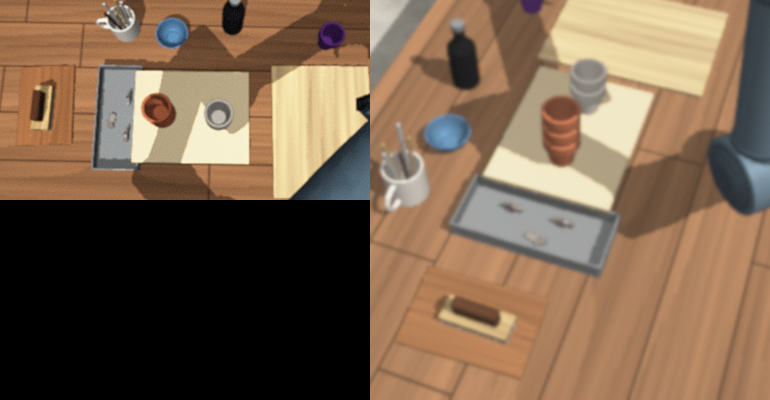

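The final view shows the red stack at (560,130), the white stack at (588,85), three chips in the tray, the scraper standing on its board, and the bottle and bowl where they were.

```bash
python3 -c "
from plant import env
print(env.job_done())"
```

```text
the job is handed in; nothing more can be done
None
```

The job is handed in: all three trimmings are in the tray, the scraper is back on its board, and the three red and two white pots stand nested in two separate stacks on the clean shelf, with bottle and bowl untouched.

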